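Case the test weights after a balance check

ROBOT

A 7-joint arm with a two-finger parallel gripper is mounted at the origin on the work surface. World frame = base frame: x ahead of the robot, y to its left, z up, the work surface at z = 0. Lengths are in m, angles in rad, forces in N, time in s.
With the tool pointing down it reaches from about 0.4 to 0.85 m from the base axis. Payload 4.4 kg.
Tool frame: the origin (TCP) lies midway between the tips of the shut fingers; the grasp point (between the pads) lies 19 mm behind it; x points along the fingers, y is the direction in which the jaws open and shut, and the axes are right-handed (so a half turn about x gives the same grasp; the last joint's range is limited). The gripper opens to 94 mm and grips with 3 to 60 N. Pads are 16 mm wide; open, the fingers measure 119 mm over their backs; the gripper's body (75 mm by 177 mm) begins 78 mm behind the grasp point.
Start: joints at [1.217, 0.628, 0.038, 1.517, -0.027, 0.996, -0.02], TCP at [0.185, -0.623, 0.205] pointing down, gripper open.
Joint ranges: [-3.06, 3.06], [-0.37, 2.12], [-1.25, 1.32], [0.18, 2.47], [-1.1, 4.24], [0.23, 1.98], [-2.94, 2.94]. Speed limits (rad/s): [2.57, 2.57, 3.14, 3.14, 3.14, 3.14, 3.14].

INTERFACE

Orientations are given as a unit quaternion [x, y, z, w].
In Python, from workcell import robot gives the robot as it stands.
- The arm moves only by the tool play_rows, never from a script. Its argument "commands" is a list of rows, each a list of 6 numbers: the shift along the world's x, y, z in cm, then the turn, a rotation vector about the world's x, y, z in rad. In form: [[dx, dy, dz, rx, ry, rz], ...]. A call has 1 to 10 rows; each row shifts and turns the pose as measured when the row begins; what a row does not reach is not made up. A row lasts 1/8 s, in which the tool goes at most 62.5 mm and 10.7 degrees, less where a joint would pass 70% of its speed; a pose out of reach is approached as far as the arm can. A call with a gripper value outside its range is refused whole. "fingers" is the gripper command: -1 is shut, 1 is fully open, values between are in proportion, set as the call begins (left out, the last holds). The fingers move at their own pace and stop on an object; the grip force is fixed at half the most. Time passes only in rows, so rows that do not move let the fingers close. It gives the time, the measured TCP pose, the force and the opening at its end, in the units of the state.
- robot.state(): the state, without advancing time (a new reading comes with each control period).
- robot.camera(name): name is "scene" or "top" or "wrist"; returns a dict with "img" (420x560x3 uint8, red, green, blue), "range_z" (420x560 float32, m along the optical axis (not along the pixel's ray), 0 where there is no reading), "K" (3x3 intrinsics, pixels), "R" (3x3) and "t" (3): a world point X has camera coordinates R X + t; the wrist camera has in their place "tool_from_camera" (4x4, takes a point from camera to tool coordinates, whose origin is the TCP and whose axes are the tool frame's). Camera axes: x right, y down, z forward; pixel columns grow to the right and rows downward; lengths in m; the calibration is good to about 2 mm. A picture is of the moment at which its call begins: read the wrist's pose just before it.
- robot.hand_in(): hands the job in, once; it reports no verdict.
The state is a dict: "time": time; "joints": joint angles; "joint_velocities": joint speeds; "joint_efforts": joint torques, N m; "ee_pos": TCP position; "tool_rot": TCP orientation; "force": force on the tool from outside, world axes, zero at the start; "torque": the same for the moment, N m; "grip_width": opening from 0.0 (shut) to 1.0 (fully open).
Only numpy, scipy, OpenCV 4.12 (cv2) and the standard library are available. Lean on these libraries where they do the work, as an engineer would, in place of code of your own. Each camera call takes 0.05 s, during which the arm holds its last target.

TASK

The balance check is finished: take the four stacked test weights off the balance pan one at a time, from the top down, and set each one upright and fully down in the well of the open round case that fits it. Set the weights down, do not drop them; do not lean on the balance, and leave the closed case where it stands.

Things in the scene. Friction and masses are not known exactly. Their poses are not given: they have to be found in the camera images.
- weight_500_mid (a point): The 500 g weight: a plain upright brass cylinder, 46 mm in diameter and 38 mm tall, flat top and bottom with slightly rounded edges. At the start it stands on the balance pan, up to 17 mm off the middle of it. The point is its centre, 19 mm above its underside; z points up along its axis. Smooth, rigid; grip it across its diameter.
- weight_200_mid (a point): The 200 g weight: a plain upright brass cylinder, 36 mm in diameter and 25 mm tall, flat top and bottom with slightly rounded edges. At the start it stands on the 500 g weight. The point is its centre, 12.5 mm above its underside; z points up along its axis. Smooth, rigid; grip it across its diameter.
- weight_100_mid (a point): The 100 g weight: a plain upright brass cylinder, 28 mm in diameter and 20 mm tall, flat top and bottom with slightly rounded edges. At the start it stands on the 200 g weight. The point is its centre, 10 mm above its underside; z points up along its axis. Smooth, rigid; grip it across its diameter.
- weight_50_mid (a point): The 50 g weight: a plain upright brass cylinder, 20 mm in diameter and 20 mm tall, flat top and bottom with slightly rounded edges. At the start it stands on top of the stack, on the 100 g weight. The point is its centre, 10 mm above its underside; z points up along its axis. Smooth, rigid; grip it across its diameter.
- case_500: Open case of the 500 g weight: loose round grey base, 66 mm outside diameter, rim 16 mm high, with a round blue-lined well. Well floor 9 mm above the underside, 52 mm wide there; a bevel over the top 4 mm widens it to 60 mm. The seated weight stands 31 mm proud of the rim. Origin: centre of the underside, on the bench; z up. The four open cases differ only in size; lids not needed.
- case_200: Open case of the 200 g weight: loose round grey base, 56 mm outside diameter, rim 16 mm high, with a round blue-lined well. Well floor 9 mm above the underside, 42 mm wide there; a bevel over the top 4 mm widens it to 50 mm. The seated weight stands 18 mm proud of the rim. Origin: centre of the underside, on the bench; z up. The four open cases differ only in size; lids not needed.
- case_100: Open case of the 100 g weight: loose round grey base, 48 mm outside diameter, rim 16 mm high, with a round blue-lined well. Well floor 9 mm above the underside, 34 mm wide there; a bevel over the top 4 mm widens it to 42 mm. The seated weight stands 13 mm proud of the rim. Origin: centre of the underside, on the bench; z up. The four open cases differ only in size; lids not needed.
- case_50: Open case of the 50 g weight: loose round grey base, 40 mm outside diameter, rim 16 mm high, with a round blue-lined well. Well floor 9 mm above the underside, 26 mm wide there; a bevel over the top 4 mm widens it to 34 mm. The seated weight stands 13 mm proud of the rim. Origin: centre of the underside, on the bench; z up. The four open cases differ only in size; lids not needed.
- closed_case: The closed case of the 1 kg weight, a bystander: round, grey base with a ribbed white screw lid, 78 mm in diameter, 68 mm high, loose, 1.2 kg, standing somewhere among the open cases. Leave it where it stands. Origin: centre of its underside; z up.
- balance: The laboratory balance, fixed on the bench: ivory housing 250 mm deep (its x) by 185 mm wide (its y), up to 58 mm high, display and keys on the side towards the robot. Its round steel pan (130 mm in diameter, does not move) has its top 75 mm above the bench, centred 35 mm along the balance's +x from the origin. Origin: centre of the housing's underside, on the bench; z up.
There are look-alikes about, which are no part of the job. What is shaped like the part that bears weight_200_mid but white is not meant.

How it is judged:
On the way, in this order (a step that is already met when the one before it is completed fails the run):
1. the 50 g weight stands upright, fully down in its own case (horizontal distance between weight_50_mid and case_50 below 0.008 m and z of weight_50_mid in the frame of case_50 between 0.015 and 0.0215 m and angle between weight_50_mid's own z axis and vertical below 0.1 rad), for 0.2 s.
2. the 100 g weight stands upright, fully down in its own case (horizontal distance between weight_100_mid and case_100 below 0.008 m and z of weight_100_mid in the frame of case_100 between 0.015 and 0.0215 m and angle between weight_100_mid's own z axis and vertical below 0.1 rad), for 0.2 s.
3. the 200 g weight stands upright, fully down in its own case (horizontal distance between weight_200_mid and case_200 below 0.008 m and z of weight_200_mid in the frame of case_200 between 0.0175 and 0.024 m and angle between weight_200_mid's own z axis and vertical below 0.1 rad), for 0.2 s.
4. the 500 g weight stands upright, fully down in its own case (horizontal distance between weight_500_mid and case_500 below 0.008 m and z of weight_500_mid in the frame of case_500 between 0.024 and 0.0305 m and angle between weight_500_mid's own z axis and vertical below 0.1 rad), for 0.2 s.
At the end, for the whole second after the job is handed in: Each of the four weights stands in its own case: upright within 0.1 rad, its axis within 8 mm of the case's centre, its underside on the well floor (no more than 2.5 mm high), released and at rest; the four cases stand flat on the bench (all of step 1 and all of step 2 and all of step 3 and all of step 4 and linear speed of each of weight_50, weight_100, weight_200, weight_500 below 0.01 m/s and contact force between the fingers and weight_50 below 0.1 N and angle between each of case_50, case_100, case_200, case_500's own z axis and vertical below 0.1 rad and height (world z) of each of case_50, case_100, case_200, case_500 below 0.005 m and contact force between the fingers and weight_100 below 0.1 N and contact force between the fingers and weight_200 below 0.1 N and contact force between the fingers and weight_500 below 0.1 N); the robot touches nothing.
It fails at once if a weight is dropped (out of the fingers it moves faster than 0.5 m/s, as after a free fall of 13 mm) ((linear speed of weight_50 above 0.5 m/s and contact force between the fingers and weight_50 below 0.05 N) or (linear speed of weight_100 above 0.5 m/s and contact force between the fingers and weight_100 below 0.05 N) or (linear speed of weight_200 above 0.5 m/s and contact force between the fingers and weight_200 below 0.05 N) or (linear speed of weight_500 above 0.5 m/s and contact force between the fingers and weight_500 below 0.05 N)).
It fails at once if the robot leans on the balance with more than 10 N (contact force between any of the fingers, the arm and balance above 10 N).
It fails at once if the closed case is shifted by more than 15 mm (distance of closed_case from where it was at the start of the episode above 0.015 m).
It also fails if it takes over 112 s, if anything falls off the work surface, if the arm or the gripper's body presses on something with over 40 N, if the wrist force passes 120 N, or if a joint passes its speed limit or range.

## Working session

There is one attempt and no reset: what is moved stays moved. The work goes in short steps, Python scripts to look and compute and a tool call to move; the robot and the scene stay as the last step left them, time stands still between calls to the robot, and variables do not carry over. Pictures are saved under pics/ and viewed, and the job is handed in when it is done.

Besides the shell and the picture viewer there is one more tool, called after "Call:" by a JSON object that holds its "op" and its "data", one argument or row to a line. play_rows: Moves the arm, as the interface text tells. Its arguments: {"type":"object","properties":{"commands":{"type":"array"},"fingers":{"type":"number"}},"required":["commands"]}

```bash
mkdir -p pics
python3 - <<'E'
from workcell import robot
import cv2,numpy as np
s=robot.state();print({k:np.round(v,3) for k,v in s.items()})
for n in["scene","top"]:
    c=robot.camera(n);cv2.imwrite(f"pics/{n}0.png",c["img"][:,:,::-1]);print(n,c["K"],c["R"],c["t"])
    np.savez(f"pics/{n}0.npz",**c)
s=robot.state()
c=robot.camera("wrist");cv2.imwrite("pics/wrist0.png",c["img"][:,:,::-1]);print(c["K"],c["tool_from_camera"])
E
```

```text
{'time': np.float64(0.0), 'joints': array([ 1.217,  0.629,  0.038,  1.518, -0.027,  0.996, -0.02 ]), 'joint_velocities': array([-0.002,  0.   ,  0.001, -0.001,  0.001, -0.001, -0.   ]), 'joint_efforts': array([ 0.0000e+00, -5.4972e+01,  1.1440e+00, -1.8664e+01, -5.2000e-02,
        2.4000e-02,  0.0000e+00]), 'ee_pos': array([ 0.184, -0.623,  0.205]), 'tool_rot': array([-0.7  , -0.102,  0.7  , -0.101]), 'force': array([ 0.404, -0.096,  0.381]), 'torque': array([ 0.016, -0.059, -0.019]), 'grip_width': np.float64(0.996)}
scene [[518.4946206    0.         273.15812315]
 [  0.         518.4946206  206.08256596]
 [  0.           0.           1.        ]] [[-0.82203872  0.5694236   0.00301585]
 [ 0.38299751  0.55681163 -0.73707104]
 [-0.42138491 -0.60474587 -0.67580854]] [ 0.49720556 -0.13229216  1.29224733]
top [[478.16923401   0.         282.96837793]
 [  0.         478.16923401 214.6623768 ]
 [  0.           0.           1.        ]] [[ 0.0261436  -0.99965764  0.00105151]
 [-0.98852087 -0.02600889 -0.14882887]
 [ 0.14880527  0.00285149 -0.98886241]] [-0.03384902  0.59649082  1.09919244]
[[355.57903764   0.         284.02605571]
 [  0.         355.57903764 205.75459942]
 [  0.           0.           1.        ]] [[-4.07948630e-04 -2.53135183e-01  9.67430831e-01 -1.79995197e-01]
 [ 9.99999793e-01 -5.83979709e-04  2.68879931e-04  7.26326883e-04]
 [ 4.96897005e-04  9.67430741e-01  2.53135368e-01 -7.38438148e-02]
 [ 0.00000000e+00  0.00000000e+00  0.00000000e+00  1.00000000e+00]]
```

View pics/scene0.png

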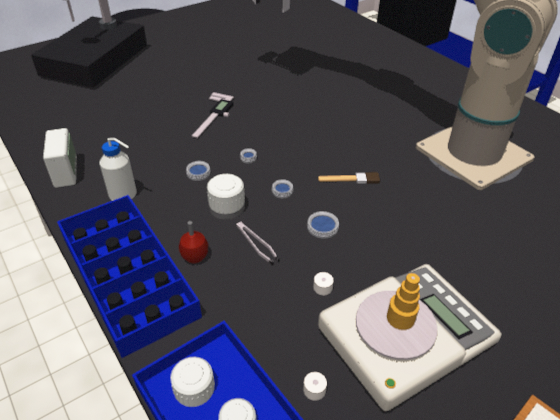

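View pics/top0.png

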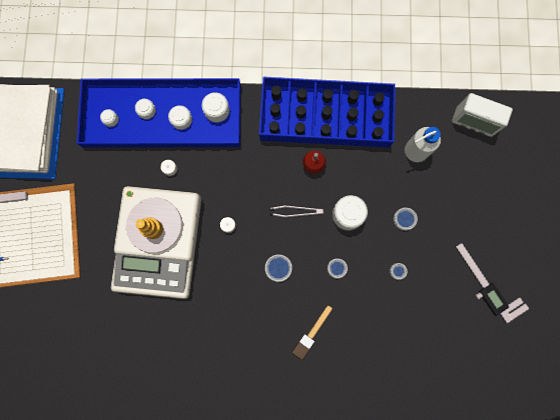

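View pics/wrist0.png

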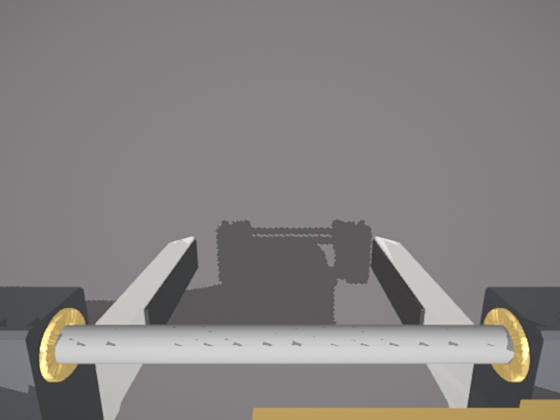

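The top view shows the stack at (150,227) on the balance. The open blue-lined cases are at (278,267), (337,268), (398,271) and (405,218), and the closed case is at (350,212). The small white cylinders at (168,168) and (227,225) and the white cases in the tray are look-alikes. Next I'll measure sizes and positions.

```bash
cat > h.py <<'E'
import numpy as np,cv2
def load(n): return dict(np.load(f"pics/{n}.npz"))
def cast(c,uv,z):
    uv=np.atleast_2d(uv).astype(float)
    d=np.c_[uv,np.ones(len(uv))]@np.linalg.inv(c["K"]).T@c["R"]
    o=-c["R"].T@c["t"]
    return o+d*((z-o[2])/d[:,2])[:,None]
def cloud(c):
    v,u=np.mgrid[:420,:560];z=c["range_z"]
    P=np.stack([(u-c["K"][0,2])/c["K"][0,0]*z,(v-c["K"][1,2])/c["K"][1,1]*z,z],-1)
    W=(P-c["t"])@c["R"]; W[z<=0]=np.nan
    return W
def proj(c,X):
    p=(c["R"]@np.asarray(X,float)+c["t"]);p=c["K"]@p;return p[:2]/p[2]
E
python3 - <<'E'
from h import *
for n in["top0","scene0"]:
    c=load(n);hsv=cv2.cvtColor(c["img"],cv2.COLOR_RGB2HSV);W=cloud(c)
    # blue wells
    m=cv2.inRange(hsv,(95,60,50),(130,255,255))
    for k in cv2.findContours(m,0,2)[0]:
        a=cv2.contourArea(k)
        if 40<a<1500:
            (u,v),ax,_=cv2.fitEllipse(k)
            # blue region upper edge ~ z 0.016
            p=cast(c,k[:,0],.016)[:,:2];(x,y),r=cv2.minEnclosingCircle(p.astype(np.float32))
            print(n,"blue",round(u),round(v),"a",a,"centre",np.round([x,y],4),"D",round(2*r,4))
    m=cv2.inRange(hsv,(8,120,60),(30,255,255))
    for k in cv2.findContours(m,0,2)[0]:
        if cv2.contourArea(k)>60:
            M=np.zeros(m.shape,np.uint8);cv2.drawContours(M,[k],-1,255,-1)
            Q=W[M>0]; Q=Q[np.isfinite(Q[:,0])]
            print(n,"brass",k[:,0].mean(0),len(Q),np.round(Q.min(0),3),np.round(Q.max(0),3))
            for z0 in(.113,.138,.158,.178):
                q=Q[abs(Q[:,2]-z0)<.003]
                if len(q)>3:print("  z",z0,len(q),np.round(q.mean(0),4),np.round((q.min(0)+q.max(0))/2,4),np.round(np.ptp(q,0),4))
    # closed case, white things
    m=cv2.inRange(hsv,(0,0,150),(180,60,255))
    for k in cv2.findContours(m,0,2)[0]:
        if 80<cv2.contourArea(k)<6000:
            M=np.zeros(m.shape,np.uint8);cv2.drawContours(M,[k],-1,255,-1)
            Q=W[M>0]; Q=Q[np.isfinite(Q[:,0])];h=np.percentile(Q[:,2],90)
            if h<.2: print(n,"white",k[:,0].mean(0).round(),np.round((np.percentile(Q,2,0)+np.percentile(Q,98,0))/2,3),np.round(np.ptp(Q,0),3),"h",h.round(3))
E
```

```text
top0 blue 398 271 a 65.5 centre [ 0.4716 -0.2994] D 0.0245
top0 blue 337 268 a 121.0 centre [ 0.4749 -0.1518] D 0.0326
top0 blue 278 268 a 308.0 centre [ 0.4721 -0.0098] D 0.0504
top0 blue 405 219 a 184.5 centre [ 0.5997 -0.3177] D 0.0407
top0 blue 432 135 a 158.0 centre [ 0.8149 -0.3874] D 0.0464
top0 blue -72 -54 a 884.5 centre [0.7955 0.6175] D 0.2732
top0 brass [319.79591837 321.06122449] 212 [ 0.31  -0.14  -0.005] [ 0.384 -0.085  0.014]
top0 brass [148.86486486 228.2972973 ] 425 [0.529 0.259 0.073] [0.572 0.296 0.181]
  z 0.113 68 [0.55   0.2717 0.1122] [0.5503 0.2779 0.113 ] [0.0431 0.0356 0.0057]
  z 0.138 51 [0.5452 0.2753 0.1375] [0.5493 0.2791 0.138 ] [0.033  0.0283 0.0058]
  z 0.158 42 [0.5485 0.2771 0.1573] [0.5502 0.2808 0.1579] [0.0262 0.0215 0.0054]
  z 0.178 53 [0.5508 0.2827 0.177 ] [0.5508 0.283  0.1775] [0.0192 0.0163 0.005 ]
top0 brass [ 44.6146789  233.98165138] 1062 [ 0.411  0.474 -0.006] [0.67  0.692 0.009]
top0 white [307. 342.] [ 0.3   -0.082  0.006] [0.03  0.032 0.018] h 0.012
top0 white [514. 310.] [ 0.387 -0.58   0.005] [0.057 0.067 0.018] h 0.009
top0 whi
[... 3166 characters left out ...]
66 0.096] h 0.09
scene0 white [474. 157.] [0.002 0.002 0.011] [0.227 0.221 0.056] h 0.013
scene0 white [204. 125.] [ 0.492 -0.484  0.003] [0.1   0.085 0.014] h 0.008
scene0 white [553. 103.] [-1.716 -0.599 -0.749] [0.224 0.13  0.068] h -0.743
scene0 white [221.  97.] [ 0.387 -0.584  0.003] [0.061 0.072 0.015] h 0.008
scene0 white [548.  46.] [-0.942 -0.39  -0.161] [1.807 0.904 1.035] h -0.331
scene0 white [465.  20.] [-1.794 -1.357 -0.553] [0.934 0.739 0.617] h -0.47
scene0 white [371.  13.] [-1.723 -2.076 -0.716] [0.17  0.202 0.098] h -0.696
scene0 white [152.   7.] [-0.099 -2.154 -0.331] [0.586 0.062 0.136] h -0.292
scene0 white [62. 24.] [ 0.473 -2.153 -0.279] [0.528 1.216 0.61 ] h -0.207
```

Run:
```python
from h import *
a=load("top0")["img"][180:290,100:420,::-1]
b=load("scene0")["img"][250:360,300:500,::-1]
cv2.imwrite("pics/crop0.png",cv2.resize(a,None,fx=2.5,fy=2.5,interpolation=2))
cv2.imwrite("pics/crop1.png",cv2.resize(b,None,fx=4,fy=4,interpolation=2))
```

```text
(no output)
```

View crops.

View pics/crop0.png

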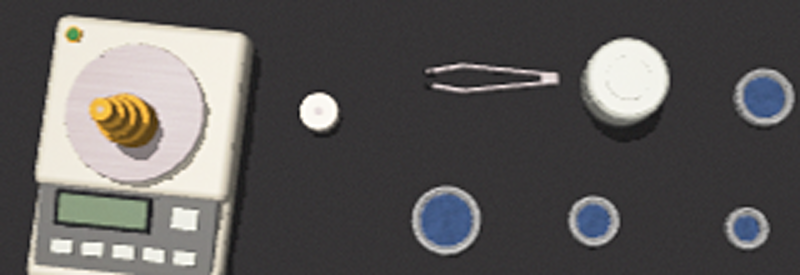

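View pics/crop1.png

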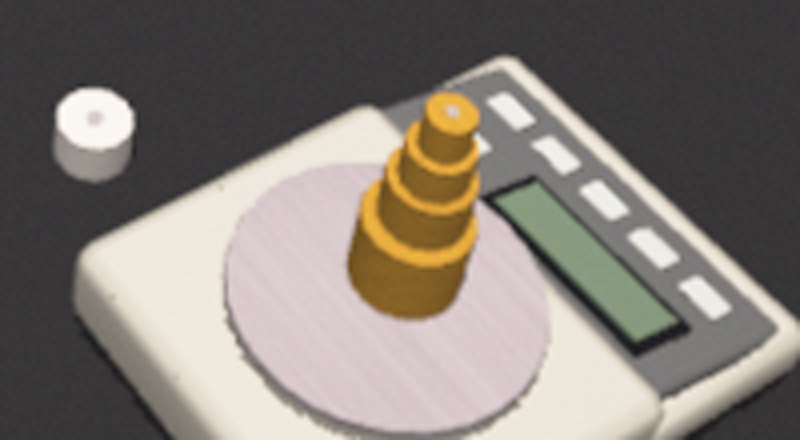

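```bash
cat >> h.py <<'E'
from scipy.spatial.transform import Rotation as Ro
def fitcirc(p):
    A=np.c_[2*p,np.ones(len(p))];s=np.linalg.lstsq(A,(p**2).sum(1),rcond=None)[0]
    return s[:2],np.sqrt(s[2]+s[0]**2+s[1]**2)
def caserim(c,xy,D,z=.016):
    W=cloud(c); g=c["img"].max(2)
    uv0=proj(c,[*xy,z]); ed=[]
    # ring is brightest: take subpixel radial outer edge in image
    for th in np.linspace(0,2*np.pi,72,endpoint=False):
        rr=np.arange(D/2-.010,D/2+.008,.0005)
        pts=np.array([proj(c,[xy[0]+r*np.cos(th),xy[1]+r*np.sin(th),z]) for r in rr]).astype(np.float32)
        v=cv2.remap(g.astype(np.float32),pts[None,:,0],pts[None,:,1],1)[0]
        k=np.argmin(np.gradient(cv2.GaussianBlur(v[None],(9,1),2)[0])); r=rr[k]
        ed.append([xy[0]+r*np.cos(th),xy[1]+r*np.sin(th)])
    return fitcirc(np.array(ed))
E
python3 - <<'E'
from h import *
print(Ro.from_quat([-.7,-.102,.7,-.101]).as_matrix().round(3))
for n in["top0","scene0"]:
    c=load(n)
    for nm,xy,D in[("500",(.4725,-.009),.066),("200",(.600,-.318),.056),("100",(.475,-.152),.048),("50",(.4718,-.2995),.040)]:
        p,r=xy,0
        for _ in range(3): p,r=caserim(c,p,D)
        print(n,nm,np.round(p,4),round(2*r,4))
E
```

```text
[[-0.     0.284 -0.959]
 [ 0.001 -0.959 -0.284]
 [-1.    -0.001 -0.   ]]
top0 500 [ 0.4724 -0.0095] 0.0657
top0 200 [ 0.6006 -0.318 ] 0.0567
top0 100 [ 0.4753 -0.1522] 0.048
top0 50 [ 0.4722 -0.3001] 0.0403
scene0 500 [ 0.4738 -0.0066] 0.068
scene0 200 [ 0.603  -0.3158] 0.0582
scene0 100 [ 0.477  -0.1498] 0.0497
scene0 50 [ 0.4739 -0.2975] 0.0419
```

Call:
{"op": "play_rows", "data": {
  "commands": [
    [4, 4, 1, 0, 0, 0],
    [4, 4, 1, 0, 0, 0],
    [4, 4, 1, 0, 0, 0],
    [4, 4, 1, 0, 0, 0],
    [4, 4, 1, 0, 0, 0],
    [4, 4, 1, 0, 0, 0],
    [4, 4, 1, 0, 0, 0],
    [0, 4, 0, 0, 0, 0],
    [0, 5, 0, 0, 0, 0],
    [0, 0, 0, 0, 0, 0]
  ],
  "fingers": -0.1
}}

```text
time: 1.4
ee_pos: [0.4696, -0.2377, 0.2737]
tool_rot: [-0.699, -0.103, 0.701, -0.099]
force: [-0.0, 0.2, 0.6]
grip_width: 0.449
```

```bash
cat >> h.py <<'E'
def wrist(robot,name):
    s=robot.state();c=robot.camera("wrist");cv2.imwrite(f"pics/{name}.png",c["img"][:,:,::-1])
    T=np.eye(4);T[:3,:3]=Ro.from_quat(s["tool_rot"]).as_matrix();T[:3,3]=s["ee_pos"]
    M=np.linalg.inv(T@c["tool_from_camera"])
    c={**{k:c[k] for k in("img","range_z","K")},"R":M[:3,:3],"t":M[:3,3]}
    np.savez(f"pics/{name}.npz",**c);return s,c
E
python3 - <<'E'
from h import *
from workcell import robot
s,c=wrist(robot,"w1");print({k:np.round(v,3) for k,v in s.items()})
E
```

```text
{'time': np.float64(1.4), 'joints': array([ 4.230e-01,  3.770e-01, -7.000e-03,  1.765e+00, -1.000e-03,
        1.004e+00, -8.670e-01]), 'joint_velocities': array([ 0.034,  0.018,  0.065, -0.028,  0.036, -0.013,  0.001]), 'joint_efforts': array([ -1.28 , -42.077,  -0.567, -18.242,  -0.294,   0.073,  -0.19 ]), 'ee_pos': array([ 0.47 , -0.238,  0.274]), 'tool_rot': array([-0.699, -0.103,  0.701, -0.099]), 'force': array([-0.049,  0.228,  0.595]), 'torque': array([-0.078,  0.037,  0.036]), 'grip_width': np.float64(0.449)}
```

View pics/w1.png

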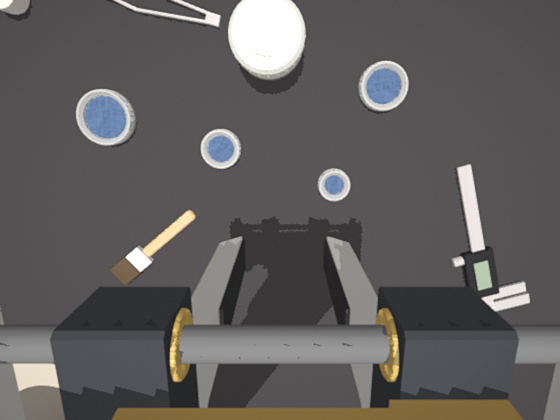

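The wrist view shows all four open cases at (105,118), (220,148), (333,185) and (384,86), and the closed case at (267,35). I'll refine the rim positions from this view.

Run:
```python
from h import *
c=load("w1")
for nm,xy,D in[("500",(.4725,-.009),.066),("200",(.600,-.318),.056),("100",(.475,-.152),.048),("50",(.4718,-.2995),.040)]:
    p=xy
    for _ in range(4): p,r=caserim(c,p,D)
    hsv=cv2.cvtColor(c["img"],cv2.COLOR_RGB2HSV);m=cv2.inRange(hsv,(95,60,50),(130,255,255))
    uv=proj(c,[*p,.016])
    for k in cv2.findContours(m,0,2)[0]:
        q=cast(c,k[:,0],.012)[:,:2]
        if len(k)>10 and np.hypot(*(q.mean(0)-p))<.02: print("  blue",fitcirc(q))
    print(nm,np.round(p,4),round(2*r,4),uv.round())
```

```text
blue (array([ 0.47378221, -0.01039296]), np.float64(0.02417290281042679))
500 [ 0.4743 -0.0115] 0.0676 [104. 117.]
  blue (array([ 0.60225821, -0.31949345]), np.float64(0.01933423080753732))
200 [ 0.602  -0.3192] 0.0563 [384.  86.]
  blue (array([ 0.47682052, -0.15326508]), np.float64(0.015170727877833301))
100 [ 0.4773 -0.1534] 0.0485 [220. 149.]
  blue (array([ 0.47368194, -0.30131108]), np.float64(0.011267667851951902))
50 [ 0.4741 -0.3005] 0.041 [334. 184.]
```

Call:
{"op": "play_rows", "data": {
  "commands": [
    [1, 5.5, 0, 0, 0, 0],
    [1, 5.5, 0, 0, 0, 0],
    [1, 5.5, 0, 0, 0, 0],
    [1, 5.5, 0, 0, 0, 0],
    [1, 5.5, 0, 0, 0, 0],
    [1, 5.5, 0, 0, 0, 0],
    [0, 5.5, 0, 0, 0, 0],
    [0, 5.5, 0, 0, 0, 0],
    [0, 5, 0, 0, 0, 0],
    [0, 0, 0, 0, 0, 0]
  ]
}}

```text
time: 2.7
ee_pos: [0.5348, 0.2464, 0.2719]
tool_rot: [0.701, 0.087, -0.701, 0.091]
force: [-0.6, -1.4, 0.1]
grip_width: 0.449
```

Run:
```python
from h import *
from workcell import robot
s,c=wrist(robot,"w2");print({k:np.round(s[k],4) for k in("joints","ee_pos","tool_rot")})
```

```text
{'joints': array([-0.4085,  0.4755, -0.1146,  1.6034,  0.0658,  1.0683, -1.8595]), 'ee_pos': array([0.5348, 0.2464, 0.2719]), 'tool_rot': array([ 0.7015,  0.0874, -0.7014,  0.0914])}
```

View pics/w2.png

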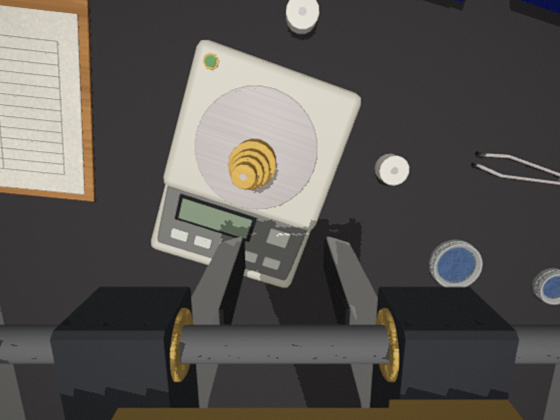

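The wrist view shows the stack at (250,165) on the pan, with the 50 g top at (244,176).

```bash
cat >> h.py <<'E'
def topdisk(c,z,D,guess,tol=.004):
    W=cloud(c);hsv=cv2.cvtColor(c["img"],cv2.COLOR_RGB2HSV)
    m=(hsv[...,1]>110)&(hsv[...,0]>6)&(hsv[...,0]<32)&(abs(W[...,2]-z)<tol)&(np.hypot(W[...,0]-guess[0],W[...,1]-guess[1])<D/2+.006)
    k=max(cv2.findContours(m.astype(np.uint8),0,1)[0],key=len)
    p=cast(c,k[:,0],z)[:,:2];(x,y),r=cv2.minEnclosingCircle(p.astype(np.float32))
    return np.round([x,y],4),round(2*r,4),np.round((p.min(0)+p.max(0))/2,4)
E
python3 - <<'E'
from h import *
for n in["w2","top0","scene0"]:
    c=load(n);print(n)
    for z,D in((.178,.020),(.158,.028),(.138,.036),(.113,.046)):print(z,topdisk(c,z,D,(.551,.284)))
E
```

```text
w2
0.178 (array([0.5528, 0.2823]), 0.0203, array([0.5527, 0.2824]))
0.158 (array([0.5523, 0.2814]), 0.0278, array([0.5527, 0.2814]))
0.138 (array([0.5516, 0.2809]), 0.0358, array([0.5521, 0.281 ]))
0.113 (array([0.5531, 0.2809]), 0.0453, array([0.5564, 0.2812]))
top0
0.178 (array([0.5505, 0.2821]), 0.0196, array([0.5504, 0.2816]))
0.158 (array([0.5499, 0.2811]), 0.0272, array([0.5499, 0.2786]))
0.138 (array([0.5492, 0.2813]), 0.0344, array([0.5491, 0.2786]))
0.113 (array([0.5512, 0.2806]), 0.0454, array([0.5512, 0.2742]))
scene0
0.178 (array([0.5527, 0.2859]), 0.0215, array([0.5526, 0.2864]))
0.158 (array([0.5541, 0.285 ]), 0.0292, array([0.5547, 0.2851]))
0.138 (array([0.5524, 0.2848]), 0.0364, array([0.5532, 0.2848]))
0.113 (array([0.5545, 0.2846]), 0.0469, array([0.5549, 0.2846]))
```

Call:
{"op": "play_rows", "data": {
  "commands": [
    [1.8, 3.6, 0, 0, 0, 0],
    [0, 0, -3, 0, 0, 0],
    [0, 0, -3, 0, 0, 0],
    [0, 0, 0, 0, 0, 0]
  ]
}}

```text
time: 3.25
ee_pos: [0.5598, 0.2676, 0.2104]
tool_rot: [0.703, 0.077, -0.701, 0.088]
force: [-0.0, 0.2, 0.6]
grip_width: 0.451
```

Run:
```python
from h import *
from workcell import robot
s,c=wrist(robot,"w3");print({k:np.round(s[k],4) for k in("joints","ee_pos","tool_rot")});print(Ro.from_quat(s["tool_rot"]).as_matrix().round(3))
try: print(topdisk(c,.178,.02,(.5525,.2823)))
except Exception as e: print(e)
```

```text
{'joints': array([-0.4384,  0.5822, -0.1008,  1.5935,  0.0854,  0.9742, -1.9075]), 'ee_pos': array([0.5598, 0.2676, 0.2104]), 'tool_rot': array([ 0.703 ,  0.0771, -0.7015,  0.0882])}
[[ 0.004  0.232 -0.973]
 [-0.015 -0.973 -0.232]
 [-1.     0.016 -0.   ]]
(array([0.5533, 0.283 ]), 0.0213, array([0.5533, 0.2825]))
```

View pics/w3.png

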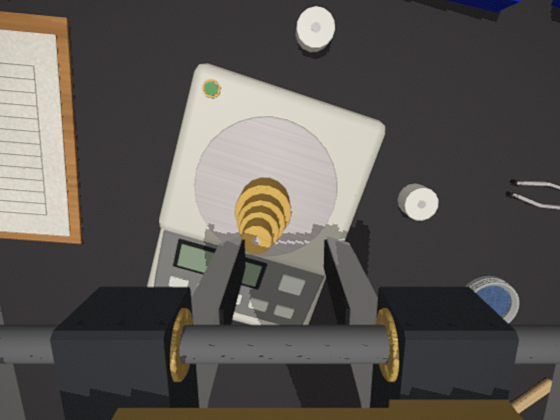

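```bash
cat >> h.py <<'E'
Y=np.array([.232,-.973,0]);Y/=np.linalg.norm(Y);X=np.array([0,0,-1.]);Rt=np.c_[X,Y,np.cross(X,Y)]
def go(s,xyz):
    d=(np.array(xyz)-s["ee_pos"])*100;w=Ro.from_matrix(Rt@Ro.from_quat(s["tool_rot"]).as_matrix().T).as_rotvec()
    print("t",s["time"].round(2),"ee",s["ee_pos"].round(4),"grip",s["grip_width"].round(3),"F",s["force"].round(1),"delta cm",d.round(2),"rot",w.round(3))
E
python3 - <<'E'
from h import *
from workcell import robot
go(robot.state(),(.553,.2825,.2))
E
```

```text
Traceback (most recent call last):
  File "h.py", line 45, in go
    print("t",s["time"].round(2),"ee",s["ee_pos"].round(4),"grip",s["grip_width"].round(3),"F",s["force"].round(1),"delta cm",d.round(2),"rot",w.round(3))
              ^^^^^^^^^^^^^^^
AttributeError: 'float' object has no attribute 'round'
```

```bash
sed -i 's/print("t",.*/print("t",round(float(s["time"]),2),"ee",np.round(s["ee_pos"],4),"grip",round(float(s["grip_width"]),3),"F",np.round(s["force"],1),"delta cm",d.round(2),"rot",w.round(3))/' h.py
cat > go.py <<'E'
import sys
from h import *
from workcell import robot
go(robot.state(),[float(a) for a in sys.argv[1:4]])
E
python3 go.py .553 .2825 .2
```

```text
t 3.3 ee [0.5609 0.2678 0.2119] grip 0.451 F [ 0.2 -0.4  0.1] delta cm [-0.79  1.47 -1.19] rot [0.014 0.007 0.   ]
```

Call:
{"op": "play_rows", "data": {
  "commands": [
    [-0.8, 1.5, -1.0, 0.014, 0.006, 0],
    [0, 0, 0, 0, 0, 0],
    [0, 0, 0, 0, 0, 0]
  ]
}}

```text
time: 3.68
ee_pos: [0.5546, 0.283, 0.2044]
tool_rot: [0.704, 0.082, -0.701, 0.081]
force: [0.2, -0.5, -0.4]
grip_width: 0.45
```

```bash
python3 go.py .553 .2825 .2
python3 - <<'E'
from h import *
from workcell import robot
s,c=wrist(robot,"w4")
print(topdisk(c,.178,.02,(.5525,.2823)))
E
```

```text
t 3.67 ee [0.5546 0.283  0.2044] grip 0.45 F [ 0.2 -0.5 -0.4] delta cm [-0.16 -0.05 -0.44] rot [-0.003  0.005  0.003]
(array([0.5531, 0.2826]), 0.0213, array([0.5531, 0.2828]))
```

View pics/w4.png

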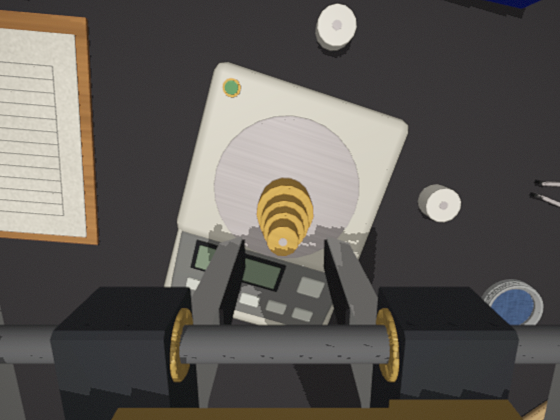

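Call:
{"op": "play_rows", "data": {
  "commands": [
    [-0.1, 0, -1.5, 0, 0.004, 0],
    [0, 0, -1.2, 0, 0, 0],
    [0, 0, -0.6, 0, 0, 0],
    [0, 0, 0, 0, 0, 0]
  ]
}}

```text
time: 4.22
ee_pos: [0.553, 0.2829, 0.1687]
tool_rot: [-0.702, -0.083, 0.702, -0.081]
force: [0.0, -0.4, 0.5]
grip_width: 0.448
```

```bash
python3 go.py .553 .2825 .1675
```

```text
t 4.22 ee [0.553  0.2829 0.1687] grip 0.448 F [ 0.  -0.4  0.5] delta cm [-0.   -0.04 -0.12] rot [-0.002 -0.     0.002]
```

Call:
{"op": "play_rows", "data": {
  "commands": [
    [0, 0, -0.12, 0, 0, 0],
    [0, 0, 0, 0, 0, 0]
  ]
}}

```text
time: 4.47
ee_pos: [0.5533, 0.283, 0.1676]
tool_rot: [0.702, 0.083, -0.702, 0.081]
force: [0.1, 0.5, -0.0]
grip_width: 0.446
```

Call:
{"op": "play_rows", "data": {
  "commands": [
    [0, 0, 0, 0, 0, 0],
    [0, 0, 0, 0, 0, 0],
    [0, 0, 0, 0, 0, 0],
    [0, 0, 0, 0, 0, 0]
  ],
  "fingers": -1
}}

```text
time: 4.97
ee_pos: [0.5537, 0.2833, 0.1683]
tool_rot: [0.703, 0.083, -0.702, 0.081]
force: [0.2, -0.2, -0.9]
grip_width: 0.204
```

```bash
python3 go.py .553 .2825 .1675;python3 - <<'E'
from h import *
from workcell import robot
s,c=wrist(robot,"w5")
E
```

```text
t 4.97 ee [0.5537 0.2833 0.1683] grip 0.204 F [ 0.2 -0.2 -0.9] delta cm [-0.07 -0.08 -0.08] rot [-0.003  0.001  0.002]
```

View pics/w5.png

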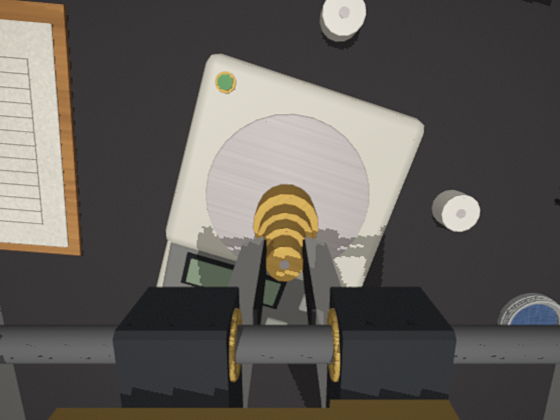

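Call:
{"op": "play_rows", "data": {
  "commands": [
    [0, 0, 0.6, 0, 0, 0],
    [0, 0, 1.5, 0, 0, 0],
    [0, 0, 3, 0, 0, 0],
    [0, 0, 3, 0, 0, 0],
    [0, 0, 0, 0, 0, 0]
  ]
}}

```text
time: 5.65
ee_pos: [0.554, 0.2835, 0.255]
tool_rot: [0.704, 0.083, -0.701, 0.08]
force: [0.6, -0.2, -1.0]
grip_width: 0.2
```

```bash
python3 go.py .474 -.3005 .25;python3 - <<'E'
from h import *
from workcell import robot
s,c=wrist(robot,"w6")
print(topdisk(c,.158,.028,(.5525,.282)))
E
```

```text
t 5.65 ee [0.554  0.2835 0.255 ] grip 0.2 F [ 0.6 -0.2 -1. ] delta cm [ -8.  -58.4  -0.5] rot [-0.004  0.003  0.002]
(array([0.5523, 0.282 ]), 0.0283, array([0.5523, 0.2816]))
```

View pics/w6.png

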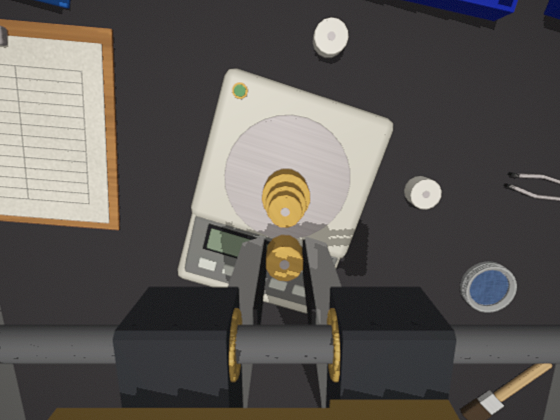

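Call:
{"op": "play_rows", "data": {
  "commands": [
    [-0.5, -3, 0, 0, 0, 0],
    [-0.8, -5, 0, 0, 0, 0],
    [-0.8, -5.8, 0, 0, 0, 0],
    [-0.8, -5.8, 0, 0, 0, 0],
    [-0.8, -5.8, 0, 0, 0, 0],
    [-0.8, -5.8, 0, 0, 0, 0],
    [-0.8, -5.8, 0, 0, 0, 0],
    [-0.8, -5.8, 0, 0, 0, 0],
    [-0.8, -5.8, 0, 0, 0, 0],
    [-0.8, -5, 0, 0, 0, 0]
  ]
}}

```text
time: 6.95
ee_pos: [0.4644, -0.2636, 0.2441]
tool_rot: [-0.697, -0.088, 0.707, -0.083]
force: [-0.1, 0.1, -0.6]
grip_width: 0.198
```

```bash
python3 go.py .474 -.3005 .12
```

```text
t 6.95 ee [ 0.4644 -0.2636  0.2441] grip 0.198 F [-0.1  0.1 -0.6] delta cm [  0.96  -3.69 -12.41] rot [-0.005 -0.014 -0.008]
```

Call:
{"op": "play_rows", "data": {
  "commands": [
    [0.9, -3.2, 0, -0.005, -0.014, -0.008],
    [0.1, 0, -4, 0, 0, 0],
    [0, 0, -4, 0, 0, 0],
    [0, 0, -3, 0, 0, 0],
    [0, 0, 0, 0, 0, 0]
  ]
}}

```text
time: 7.58
ee_pos: [0.4684, -0.3018, 0.1269]
tool_rot: [-0.7, -0.079, 0.705, -0.078]
force: [-0.4, -0.0, 0.8]
grip_width: 0.2
```

```bash
python3 go.py .474 -.3005 .06;python3 - <<'E'
from h import *
from workcell import robot
s,c=wrist(robot,"w7")
p=(.474,-.3005)
for _ in range(3): p,r=caserim(c,p,.04)
print(p,r)
E
```

```text
t 7.58 ee [ 0.4684 -0.3018  0.1269] grip 0.2 F [-0.4 -0.   0.8] delta cm [ 0.56  0.13 -6.69] rot [-0.001 -0.007  0.011]
[ 0.47437299 -0.30111706] 0.02028357183902128
```

View pics/w7.png

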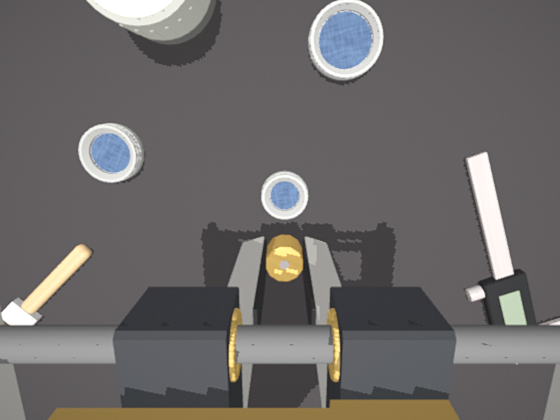

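Call:
{"op": "play_rows", "data": {
  "commands": [
    [0.6, 0, -2.5, 0, -0.007, 0.01],
    [0, 0, -2.5, 0, 0, 0],
    [0, 0, 0, 0, 0, 0]
  ]
}}

```text
time: 8.0
ee_pos: [0.4786, -0.3039, 0.0814]
tool_rot: [0.705, 0.081, -0.699, 0.084]
force: [0.3, 1.1, -0.7]
grip_width: 0.201
```

```bash
python3 go.py .475 -.301 .0185;python3 - <<'E'
from h import *
from workcell import robot
s,c=wrist(robot,"w8")
E
```

```text
t 8.0 ee [ 0.4786 -0.3039  0.0814] grip 0.201 F [ 0.3  1.1 -0.7] delta cm [-0.36  0.29 -6.29] rot [0.004 0.009 0.   ]
```

View pics/w8.png

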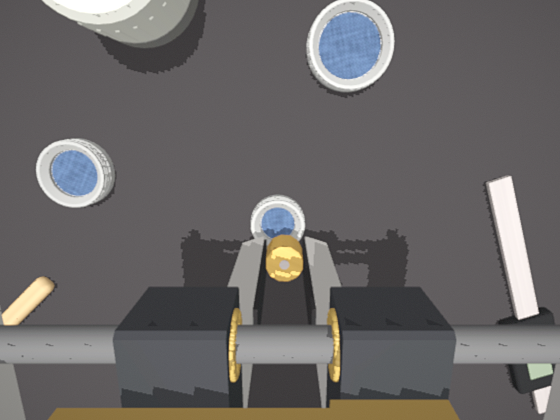

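Call:
{"op": "play_rows", "data": {
  "commands": [
    [-0.36, 0.29, -1.5, 0.004, 0.009, 0],
    [0, 0, -1.2, 0, 0, 0],
    [0, 0, 0, 0, 0, 0]
  ]
}}

```text
time: 8.43
ee_pos: [0.4774, -0.3023, 0.0566]
tool_rot: [0.704, 0.081, -0.701, 0.084]
force: [-0.5, 0.2, -0.7]
grip_width: 0.199
```

```bash
python3 go.py .475 -.301 .0185
```

```text
t 8.43 ee [ 0.4774 -0.3023  0.0566] grip 0.199 F [-0.5  0.2 -0.7] delta cm [-0.24  0.13 -3.81] rot [0.004 0.005 0.   ]
```

Call:
{"op": "play_rows", "data": {
  "commands": [
    [-0.24, 0.13, -1, 0.003, 0.004, 0],
    [0, 0, -0.8, 0, 0, 0],
    [0, 0, 0, 0, 0, 0],
    [0, 0, 0, 0, 0, 0]
  ]
}}

```text
time: 8.93
ee_pos: [0.475, -0.3011, 0.0374]
tool_rot: [0.703, 0.082, -0.702, 0.083]
force: [-0.2, 0.0, -1.1]
grip_width: 0.197
```

```bash
python3 go.py .475 -.301 .0185;python3 - <<'E'
from h import *
from workcell import robot
s,c=wrist(robot,"w9")
E
```

```text
t 8.93 ee [ 0.475  -0.3011  0.0374] grip 0.197 F [-0.2  0.  -1.1] delta cm [ 0.    0.01 -1.89] rot [0.001 0.001 0.001]
```

View pics/w9.png

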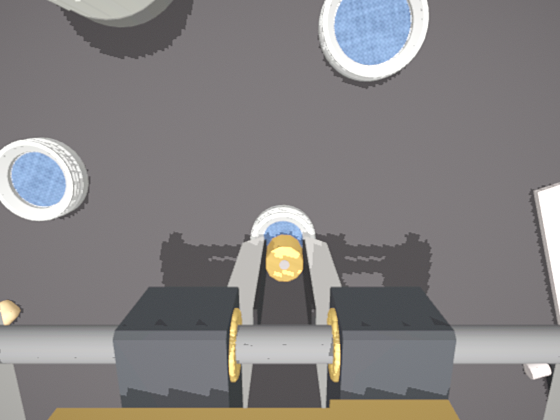

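Call:
{"op": "play_rows", "data": {
  "commands": [
    [0, 0, -0.7, 0, 0, 0],
    [0, 0, -0.6, 0, 0, 0],
    [0, 0, -0.3, 0, 0, 0],
    [0, 0, 0, 0, 0, 0]
  ]
}}

```text
time: 9.48
ee_pos: [0.4752, -0.3011, 0.0205]
tool_rot: [0.703, 0.082, -0.702, 0.083]
force: [0.2, -0.3, -0.3]
grip_width: 0.198
```

```bash
python3 go.py .475 -.301 .0185
```

```text
t 9.47 ee [ 0.4752 -0.3011  0.0205] grip 0.198 F [ 0.2 -0.3 -0.3] delta cm [-0.02  0.01 -0.2 ] rot [0.001 0.002 0.   ]
```

Call:
{"op": "play_rows", "data": {
  "commands": [
    [0, 0, -0.15, 0, 0, 0],
    [0, 0, 0, 0, 0, 0]
  ]
}}

```text
time: 9.72
ee_pos: [0.4755, -0.3013, 0.0193]
tool_rot: [0.703, 0.082, -0.702, 0.083]
force: [-0.3, -0.7, -0.5]
grip_width: 0.199
```

```bash
python3 go.py .475 -.301 .0185;python3 - <<'E'
from h import *
from workcell import robot
s,c=wrist(robot,"w10")
E
```

```text
t 9.72 ee [ 0.4755 -0.3013  0.0193] grip 0.199 F [-0.3 -0.7 -0.5] delta cm [-0.05  0.03 -0.08] rot [0.001 0.002 0.   ]
```

View pics/w10.png

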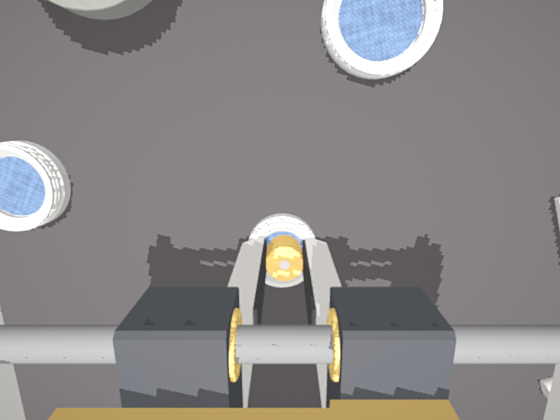

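Call:
{"op": "play_rows", "data": {
  "commands": [
    [0, 0, -0.12, 0, 0, 0],
    [0, 0, 0, 0, 0, 0]
  ]
}}

```text
time: 10.02
ee_pos: [0.4757, -0.3014, 0.0195]
tool_rot: [0.703, 0.082, -0.701, 0.083]
force: [-0.4, -0.2, -1.2]
grip_width: 0.202
```

Call:
{"op": "play_rows", "data": {
  "commands": [
    [0, 0, 0, 0, 0, 0],
    [0, 0, 0, 0, 0, 0],
    [0, 0, 0, 0, 0, 0]
  ],
  "fingers": -0.2
}}

```text
time: 10.4
ee_pos: [0.4758, -0.3015, 0.0193]
tool_rot: [0.703, 0.082, -0.701, 0.083]
force: [-0.2, 0.5, 0.7]
grip_width: 0.4
```

Call:
{"op": "play_rows", "data": {
  "commands": [
    [0, 0, 0.8, 0, 0, 0],
    [0, 0, 2, 0, 0, 0],
    [0, 0, 5, 0, 0, 0],
    [0, 0, 5, 0, 0, 0],
    [0, 0, 0, 0, 0, 0]
  ]
}}

```text
time: 11.02
ee_pos: [0.4754, -0.3013, 0.1522]
tool_rot: [0.703, 0.082, -0.701, 0.083]
force: [0.2, 0.3, 0.7]
grip_width: 0.403
```

```bash
python3 go.py .475 -.301 .0185;python3 - <<'E'
from h import *
from workcell import robot
s,c=wrist(robot,"w11")
p=(.474,-.301)
for _ in range(3): p,r=caserim(c,p,.04)
print(p,r)
print(topdisk(c,.029,.02,p))
E
```

```text
t 11.03 ee [ 0.4754 -0.3013  0.1522] grip 0.403 F [0.2 0.3 0.7] delta cm [ -0.04   0.03 -13.37] rot [0.002 0.003 0.001]
[ 0.47440688 -0.3011378 ] 0.020283062877835382
(array([ 0.4752, -0.3024]), 0.0204, array([ 0.4752, -0.3024]))
```

View pics/w11.png

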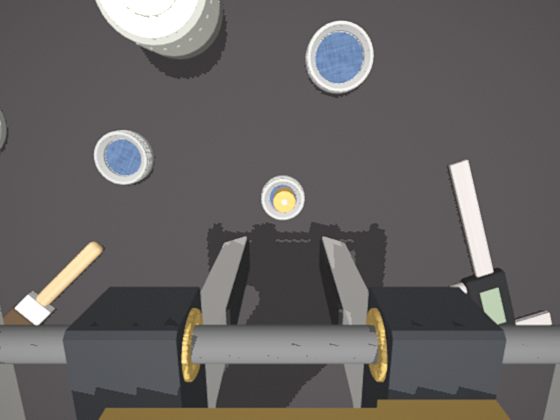

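50 g is seated in the case_50 well: a brass disc at (284,202) inside the ring at (283,198). Next is the 100 g weight.

Call:
{"op": "play_rows", "data": {
  "commands": [
    [0.8, 5, 3, 0, 0, 0],
    [0.8, 5.5, 2.5, 0, 0, 0],
    [0.8, 5.8, 2.5, 0, 0, 0],
    [0.8, 5.8, 1, 0, 0, 0],
    [0.8, 5.8, 0, 0, 0, 0],
    [0.8, 5.8, 0, 0, 0, 0],
    [0.8, 5.8, 0, 0, 0, 0],
    [0.8, 5.8, 0, 0, 0, 0],
    [0.8, 5.8, 0, 0, 0, 0],
    [0.5, 3, 0, 0, 0, 0]
  ]
}}

```text
time: 12.32
ee_pos: [0.5416, 0.2524, 0.2296]
tool_rot: [-0.695, -0.08, 0.71, -0.079]
force: [0.1, -0.6, -0.7]
grip_width: 0.4
```

```bash
python3 go.py .553 .2828 .18
```

```text
t 12.32 ee [0.5416 0.2524 0.2296] grip 0.4 F [ 0.1 -0.6 -0.7] delta cm [ 1.14  3.04 -4.96] rot [ 0.002 -0.022  0.009]
```

Call:
{"op": "play_rows", "data": {
  "commands": [
    [1.1, 2.6, 0, 0.002, -0.02, 0.009],
    [0, 0, -2.5, 0, 0, 0],
    [0, 0, -2, 0, 0, 0],
    [0, 0, 0, 0, 0, 0]
  ]
}}

```text
time: 12.82
ee_pos: [0.5483, 0.2827, 0.1765]
tool_rot: [-0.698, -0.085, 0.706, -0.086]
force: [-0.1, 0.1, 0.6]
grip_width: 0.401
```

```bash
python3 go.py .553 .2828 .18;python3 - <<'E'
from h import *
from workcell import robot
s,c=wrist(robot,"w12")
print(topdisk(c,.158,.028,(.5523,.282)))
E
```

```text
t 12.82 ee [0.5483 0.2827 0.1765] grip 0.401 F [-0.1  0.1  0.6] delta cm [0.47 0.01 0.35] rot [ 0.003 -0.011 -0.008]
(array([0.5524, 0.2818]), 0.029, array([0.5523, 0.282 ]))
```

Call:
{"op": "play_rows", "data": {
  "commands": [
    [0.45, 0, -0.3, 0.003, -0.011, -0.007],
    [0, 0, 0, 0, 0, 0],
    [0, 0, 0, 0, 0, 0]
  ]
}}

```text
time: 13.25
ee_pos: [0.5549, 0.2826, 0.1757]
tool_rot: [0.704, 0.083, -0.701, 0.082]
force: [0.6, -0.5, 0.0]
grip_width: 0.401
```

```bash
python3 go.py .553 .2826 .148
```

```text
t 13.25 ee [0.5549 0.2826 0.1757] grip 0.401 F [ 0.6 -0.5  0. ] delta cm [-0.19  0.   -2.77] rot [-0.001  0.004  0.001]
```

Call:
{"op": "play_rows", "data": {
  "commands": [
    [-0.19, 0, -1.2, 0, 0.004, 0],
    [0, 0, -1, 0, 0, 0],
    [0, 0, -0.4, 0, 0, 0],
    [0, 0, 0, 0, 0, 0]
  ]
}}

```text
time: 13.75
ee_pos: [0.5527, 0.2824, 0.1479]
tool_rot: [-0.702, -0.083, 0.702, -0.082]
force: [0.7, -0.1, 0.0]
grip_width: 0.4
```

```bash
python3 go.py .553 .2826 .148
```

```text
t 13.75 ee [0.5527 0.2824 0.1479] grip 0.4 F [ 0.7 -0.1  0. ] delta cm [0.03 0.02 0.01] rot [-0.001 -0.     0.001]
```

Call:
{"op": "play_rows", "data": {
  "commands": [
    [0, 0, 0, 0, 0, 0],
    [0, 0, 0, 0, 0, 0],
    [0, 0, 0, 0, 0, 0],
    [0, 0, 0, 0, 0, 0]
  ],
  "fingers": -1
}}

```text
time: 14.25
ee_pos: [0.5528, 0.2825, 0.1481]
tool_rot: [0.702, 0.083, -0.702, 0.082]
force: [0.2, 0.0, -0.6]
grip_width: 0.285
```

```bash
python3 go.py .553 .2826 .148
```

```text
t 14.25 ee [0.5528 0.2825 0.1481] grip 0.285 F [ 0.2  0.  -0.6] delta cm [ 0.02  0.01 -0.01] rot [-0.001 -0.     0.001]
```

Call:
{"op": "play_rows", "data": {
  "commands": [
    [0, 0, 0.6, 0, 0, 0],
    [0, 0, 1.5, 0, 0, 0],
    [0, 0, 3, 0, 0, 0],
    [0, 0, 3, 0, 0, 0],
    [0, 0, 1, 0, 0, 0],
    [0, 0, 0, 0, 0, 0]
  ]
}}

```text
time: 15.0
ee_pos: [0.553, 0.2826, 0.2454]
tool_rot: [0.703, 0.083, -0.701, 0.081]
force: [-0.0, 0.7, -1.0]
grip_width: 0.29
```

```bash
python3 go.py .478 -.1525 .24;python3 - <<'E'
from h import *
from workcell import robot
s,c=wrist(robot,"w13")
print(topdisk(c,.138,.036,(.5523,.282)))
E
```

```text
t 15.0 ee [0.553  0.2826 0.2454] grip 0.29 F [-0.   0.7 -1. ] delta cm [ -7.5  -43.51  -0.54] rot [-0.003  0.002  0.001]
(array([0.5515, 0.2808]), 0.0364, array([0.5516, 0.281 ]))
```

View pics/w13.png

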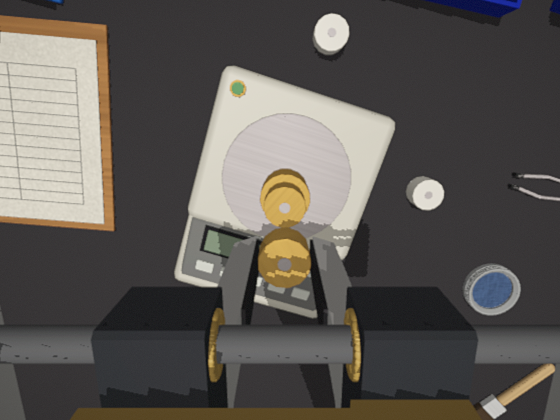

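The 100 g weight is held at (285,262); the 200 g and 500 g weights remain on the pan at (285,195).

Call:
{"op": "play_rows", "data": {
  "commands": [
    [-0.6, -3, 0, 0, 0, 0],
    [-0.9, -5, 0, 0, 0, 0],
    [-0.9, -5.5, 0, 0, 0, 0],
    [-0.9, -5.5, 0, 0, 0, 0],
    [-0.9, -5.5, 0, 0, 0, 0],
    [-0.9, -5.5, 0, 0, 0, 0],
    [-0.9, -5.5, 0, 0, 0, 0],
    [-0.8, -4, 0, 0, 0, 0],
    [0, 0, 0, 0, 0, 0]
  ]
}}

```text
time: 16.18
ee_pos: [0.4733, -0.1241, 0.2342]
tool_rot: [-0.696, -0.084, 0.708, -0.082]
force: [0.4, 0.1, -1.6]
grip_width: 0.288
```

```bash
python3 go.py .478 -.1525 .12
```

```text
t 16.18 ee [ 0.4733 -0.1241  0.2342] grip 0.288 F [ 0.4  0.1 -1.6] delta cm [  0.47  -2.84 -11.42] rot [-0.001 -0.017 -0.001]
```

Call:
{"op": "play_rows", "data": {
  "commands": [
    [0.4, -2.8, -1, 0, -0.015, 0],
    [0, 0, -4, 0, 0, 0],
    [0, 0, -4, 0, 0, 0],
    [0, 0, -2, 0, 0, 0],
    [0, 0, 0, 0, 0, 0]
  ]
}}

```text
time: 16.8
ee_pos: [0.4769, -0.1474, 0.1182]
tool_rot: [-0.701, -0.087, 0.703, -0.083]
force: [0.0, 0.4, -0.7]
grip_width: 0.289
```

```bash
python3 go.py .478 -.1525 .06;python3 - <<'E'
from h import *
from workcell import robot
s,c=wrist(robot,"w14")
p=(.477,-.1534)
for _ in range(3): p,r=caserim(c,p,.048)
print(p,r)
E
```

```text
t 16.8 ee [ 0.4769 -0.1474  0.1182] grip 0.289 F [ 0.   0.4 -0.7] delta cm [ 0.11 -0.51 -5.82] rot [-0.005 -0.005 -0.006]
[ 0.47720149 -0.1526555 ] 0.024427453695971883
```

View pics/w14.png

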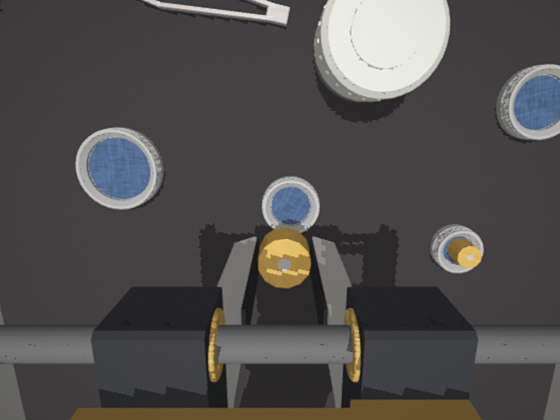

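Call:
{"op": "play_rows", "data": {
  "commands": [
    [0.07, -0.46, -2, -0.004, -0.005, -0.005],
    [0, 0, -1.5, 0, 0, 0],
    [0, 0, 0, 0, 0, 0],
    [0, 0, 0, 0, 0, 0]
  ]
}}

```text
time: 17.35
ee_pos: [0.4814, -0.1509, 0.0859]
tool_rot: [0.705, 0.083, -0.699, 0.084]
force: [0.6, -0.2, -1.3]
grip_width: 0.289
```

```bash
python3 go.py .4776 -.152 .036
```

```text
t 17.35 ee [ 0.4814 -0.1509  0.0859] grip 0.289 F [ 0.6 -0.2 -1.3] delta cm [-0.38 -0.11 -4.99] rot [-0.     0.008 -0.003]
```

Call:
{"op": "play_rows", "data": {
  "commands": [
    [-0.38, -0.11, -1.5, 0, 0.008, -0.002],
    [0, 0, -1.5, 0, 0, 0],
    [0, 0, -1, 0, 0, 0],
    [0, 0, 0, 0, 0, 0]
  ]
}}

```text
time: 17.85
ee_pos: [0.4776, -0.1521, 0.0437]
tool_rot: [0.702, 0.083, -0.702, 0.083]
force: [-0.7, 1.0, -1.2]
grip_width: 0.29
```

```bash
python3 go.py .4776 -.152 .036
```

```text
t 17.85 ee [ 0.4776 -0.1521  0.0437] grip 0.29 F [-0.7  1.  -1.2] delta cm [-0.    0.01 -0.77] rot [-0.     0.    -0.001]
```

Call:
{"op": "play_rows", "data": {
  "commands": [
    [0, 0, -0.8, 0, 0, 0],
    [0, 0, -0.7, 0, 0, 0],
    [0, 0, -0.5, 0, 0, 0],
    [0, 0, -0.2, 0, 0, 0],
    [0, 0, 0, 0, 0, 0]
  ]
}}

```text
time: 18.48
ee_pos: [0.4781, -0.1522, 0.0204]
tool_rot: [0.702, 0.083, -0.702, 0.083]
force: [-1.1, 0.6, -0.5]
grip_width: 0.288
```

```bash
python3 go.py .4776 -.152 .0195;python3 - <<'E'
from h import *
from workcell import robot
s,c=wrist(robot,"w15")
E
```

```text
t 18.48 ee [ 0.4781 -0.1522  0.0204] grip 0.288 F [-1.1  0.6 -0.5] delta cm [-0.05  0.02 -0.09] rot [ 0.     0.001 -0.001]
```

View pics/w15.png

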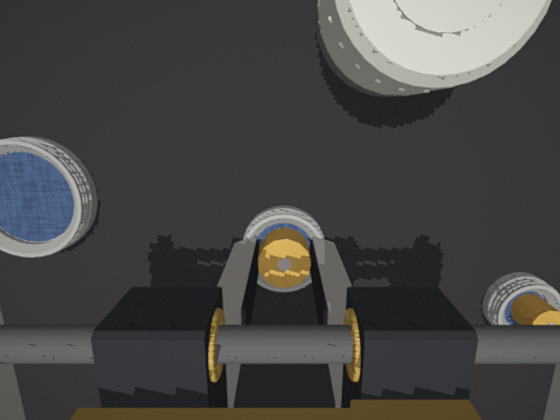

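Call:
{"op": "play_rows", "data": {
  "commands": [
    [-0.05, 0, -0.12, 0, 0, 0],
    [0, 0, 0, 0, 0, 0]
  ]
}}

```text
time: 18.77
ee_pos: [0.4779, -0.1523, 0.0195]
tool_rot: [0.703, 0.083, -0.702, 0.083]
force: [-0.7, -0.3, -0.5]
grip_width: 0.286
```

Call:
{"op": "play_rows", "data": {
  "commands": [
    [0, 0, 0, 0, 0, 0],
    [0, 0, 0, 0, 0, 0],
    [0, 0, 0, 0, 0, 0]
  ],
  "fingers": -0.05
}}

```text
time: 19.15
ee_pos: [0.4784, -0.1525, 0.0199]
tool_rot: [0.703, 0.083, -0.701, 0.083]
force: [-0.5, 0.0, -0.6]
grip_width: 0.472
```

Call:
{"op": "play_rows", "data": {
  "commands": [
    [0, 0, 0.8, 0, 0, 0],
    [0, 0, 2, 0, 0, 0],
    [0, 0, 5, 0, 0, 0],
    [0, 0, 5, 0, 0, 0],
    [0, 0, 0, 0, 0, 0]
  ]
}}

```text
time: 19.77
ee_pos: [0.4781, -0.1524, 0.1533]
tool_rot: [0.703, 0.083, -0.701, 0.083]
force: [0.3, 0.4, -0.6]
grip_width: 0.481
```

```bash
python3 go.py .5522 .2816 .22;python3 - <<'E'
from h import *
from workcell import robot
s,c=wrist(robot,"w16")
p=(.477,-.1526)
for _ in range(3): p,r=caserim(c,p,.048)
print(p,r)
print(topdisk(c,.029,.028,p))
E
```

```text
t 19.77 ee [ 0.4781 -0.1524  0.1533] grip 0.481 F [ 0.3  0.4 -0.6] delta cm [ 7.41 43.4   6.67] rot [ 0.001  0.003 -0.001]
[ 0.47758585 -0.15267778] 0.02415675026954098
(array([ 0.4777, -0.1534]), 0.0281, array([ 0.4777, -0.1532]))
```

View pics/w16.png

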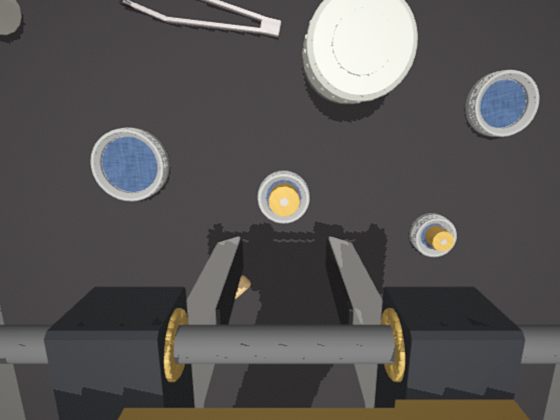

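100 g is seated, concentric within 1 mm at (284,199). Next is the 200 g weight.

Call:
{"op": "play_rows", "data": {
  "commands": [
    [1, 5, 2.5, 0, 0, 0],
    [1, 5.5, 2.5, 0, 0, 0],
    [1, 5.8, 1, 0, 0, 0],
    [1, 5.8, 0, 0, 0, 0],
    [1, 5.8, 0, 0, 0, 0],
    [1, 5.8, 0, 0, 0, 0],
    [1, 5.8, 0, 0, 0, 0],
    [0.4, 3.5, 0, 0, 0, 0],
    [0, 0, 0, 0, 0, 0]
  ],
  "fingers": 0.1
}}

```text
time: 20.95
ee_pos: [0.5416, 0.2892, 0.1997]
tool_rot: [-0.694, -0.08, 0.71, -0.082]
force: [0.0, -1.1, -0.2]
grip_width: 0.554
```

```bash
python3 go.py .5522 .2816 .16
```

```text
t 20.95 ee [0.5416 0.2892 0.1997] grip 0.554 F [ 0.  -1.1 -0.2] delta cm [ 1.06 -0.76 -3.97] rot [ 0.006 -0.022  0.004]
```

Call:
{"op": "play_rows", "data": {
  "commands": [
    [0.8, -0.76, 0, 0.006, -0.022, 0.004],
    [0, 0, -2, 0, 0, 0],
    [0, 0, -1.5, 0, 0, 0],
    [0, 0, 0, 0, 0, 0]
  ]
}}

```text
time: 21.45
ee_pos: [0.5504, 0.2722, 0.1611]
tool_rot: [-0.702, -0.078, 0.703, -0.082]
force: [0.0, -0.3, 1.0]
grip_width: 0.548
```

```bash
python3 go.py .5522 .2816 .155;python3 - <<'E'
from h import *
from workcell import robot
s,c=wrist(robot,"w17")
print(topdisk(c,.138,.036,(.5515,.281)))
E
```

```text
t 21.45 ee [0.5504 0.2722 0.1611] grip 0.548 F [ 0.  -0.3  1. ] delta cm [ 0.18  0.94 -0.61] rot [ 0.006 -0.001  0.007]
(array([0.5516, 0.2813]), 0.0365, array([0.5516, 0.2811]))
```

Call:
{"op": "play_rows", "data": {
  "commands": [
    [0.17, 0.94, 0, 0.006, 0, 0.006],
    [0, 0, 0, 0, 0, 0],
    [0, 0, 0, 0, 0, 0]
  ]
}}

```text
time: 21.88
ee_pos: [0.554, 0.2828, 0.1636]
tool_rot: [0.703, 0.083, -0.701, 0.081]
force: [0.1, -0.7, 0.2]
grip_width: 0.552
```

```bash
python3 go.py .5521 .2818 .1235
```

```text
t 21.88 ee [0.554  0.2828 0.1636] grip 0.552 F [ 0.1 -0.7  0.2] delta cm [-0.19 -0.1  -4.01] rot [-0.002  0.003  0.001]
```

Call:
{"op": "play_rows", "data": {
  "commands": [
    [-0.19, -0.1, -1, -0.002, 0.003, 0],
    [0, 0, -1.3, 0, 0, 0],
    [0, 0, -1.2, 0, 0, 0],
    [0, 0, -0.4, 0, 0, 0],
    [0, 0, 0, 0, 0, 0]
  ]
}}

```text
time: 22.5
ee_pos: [0.5511, 0.2815, 0.121]
tool_rot: [-0.702, -0.082, 0.703, -0.083]
force: [0.1, -0.3, -0.1]
grip_width: 0.546
```

```bash
python3 go.py .5521 .2818 .1235
```

```text
t 22.5 ee [0.5511 0.2815 0.121 ] grip 0.546 F [ 0.1 -0.3 -0.1] delta cm [0.1  0.03 0.25] rot [ 0.001 -0.002  0.001]
```

Call:
{"op": "play_rows", "data": {
  "commands": [
    [0.1, 0, 0.25, 0, -0.002, 0],
    [0, 0, 0, 0, 0, 0],
    [0, 0, 0, 0, 0, 0]
  ]
}}

```text
time: 22.88
ee_pos: [0.5529, 0.2818, 0.1245]
tool_rot: [0.703, 0.082, -0.702, 0.082]
force: [0.0, 0.9, 0.3]
grip_width: 0.55
```

```bash
python3 go.py .5521 .2818 .1235
```

```text
t 22.88 ee [0.5529 0.2818 0.1245] grip 0.55 F [0.  0.9 0.3] delta cm [-0.08  0.   -0.1 ] rot [-0.     0.002  0.001]
```

Good: the tip is 11.5 mm above the 200 g weight's underside.

Call:
{"op": "play_rows", "data": {
  "commands": [
    [-0.08, 0, 0, 0, 0, 0],
    [0, 0, 0, 0, 0, 0],
    [0, 0, 0, 0, 0, 0],
    [0, 0, 0, 0, 0, 0]
  ],
  "fingers": -1
}}

```text
time: 23.38
ee_pos: [0.5522, 0.2819, 0.1249]
tool_rot: [0.703, 0.082, -0.701, 0.082]
force: [0.5, 0.3, 0.7]
grip_width: 0.374
```

```bash
python3 go.py .5521 .2818 .1235
```

```text
t 23.38 ee [0.5522 0.2819 0.1249] grip 0.374 F [0.5 0.3 0.7] delta cm [-0.01 -0.01 -0.14] rot [-0.001  0.003  0.001]
```

Call:
{"op": "play_rows", "data": {
  "commands": [
    [0, 0, 0.6, 0, 0, 0],
    [0, 0, 1.5, 0, 0, 0],
    [0, 0, 3, 0, 0, 0],
    [0, 0, 3, 0, 0, 0],
    [0, 0, 2, 0, 0, 0],
    [0, 0, 0, 0, 0, 0]
  ]
}}

```text
time: 24.12
ee_pos: [0.5516, 0.2815, 0.2322]
tool_rot: [0.703, 0.083, -0.701, 0.082]
force: [-0.0, 0.0, -1.8]
grip_width: 0.373
```

```bash
python3 go.py .6027 -.3185 .24;python3 - <<'E'
from h import *
from workcell import robot
s,c=wrist(robot,"w18")
print(topdisk(c,.113,.046,(.5523,.281)))
E
```

```text
t 24.12 ee [0.5516 0.2815 0.2322] grip 0.373 F [-0.   0.  -1.8] delta cm [  5.11 -60.     0.78] rot [-0.001  0.003  0.001]
(array([0.5531, 0.2814]), 0.0458, array([0.5537, 0.2813]))
```

View pics/w18.png

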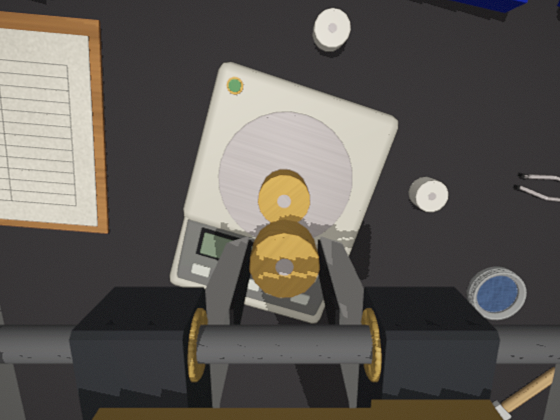

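Call:
{"op": "play_rows", "data": {
  "commands": [
    [0.3, -3, 0, 0, 0, 0],
    [0.5, -5, 0, 0, 0, 0],
    [0.6, -5.8, 0, 0, 0, 0],
    [0.6, -5.8, 0, 0, 0, 0],
    [0.6, -5.8, 0, 0, 0, 0],
    [0.6, -5.8, 0, 0, 0, 0],
    [0.6, -5.8, 0, 0, 0, 0],
    [0.6, -5.8, 0, 0, 0, 0],
    [0.6, -5.8, 0, 0, 0, 0],
    [0.6, -5.5, 0, 0, 0, 0]
  ]
}}

```text
time: 25.42
ee_pos: [0.5985, -0.2686, 0.2204]
tool_rot: [-0.696, -0.089, 0.707, -0.085]
force: [0.5, 0.4, -3.0]
grip_width: 0.374
```

```bash
python3 go.py .6027 -.3185 .12
```

```text
t 25.43 ee [ 0.5985 -0.2686  0.2204] grip 0.374 F [ 0.5  0.4 -3. ] delta cm [  0.42  -4.99 -10.04] rot [-0.004 -0.016 -0.013]
```

Call:
{"op": "play_rows", "data": {
  "commands": [
    [0.2, -4.4, 0, -0.004, -0.015, -0.012],
    [0, 0, -3, 0, 0, 0],
    [0, 0, -4, 0, 0, 0],
    [0, 0, -2.5, 0, 0, 0],
    [0, 0, 0, 0, 0, 0]
  ]
}}

```text
time: 26.05
ee_pos: [0.594, -0.3216, 0.1159]
tool_rot: [-0.699, -0.079, 0.706, -0.078]
force: [-0.3, -0.1, 0.1]
grip_width: 0.377
```

```bash
python3 go.py .6027 -.3185 .06;python3 - <<'E'
from h import *
from workcell import robot
s,c=wrist(robot,"w19")
p=(.602,-.319)
for _ in range(3): p,r=caserim(c,p,.056)
print(p,r)
E
```

```text
t 26.05 ee [ 0.594  -0.3216  0.1159] grip 0.377 F [-0.3 -0.1  0.1] delta cm [ 0.87  0.31 -5.59] rot [-0.    -0.011  0.011]
[ 0.60369492 -0.31945228] 0.02771181977543503
```

View pics/w19.png

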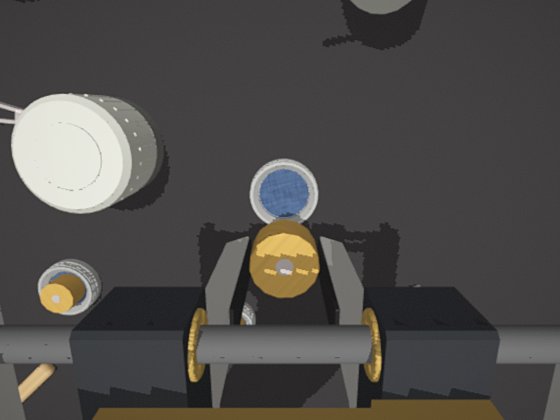

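Call:
{"op": "play_rows", "data": {
  "commands": [
    [0.75, 0.28, -1.5, 0, -0.01, 0.01],
    [0, 0, -1.3, 0, 0, 0],
    [0, 0, 0, 0, 0, 0],
    [0, 0, 0, 0, 0, 0]
  ]
}}

```text
time: 26.6
ee_pos: [0.6049, -0.3192, 0.0899]
tool_rot: [0.704, 0.082, -0.7, 0.084]
force: [-0.8, -0.8, -1.3]
grip_width: 0.373
```

```bash
python3 go.py .6034 -.3187 .045
```

```text
t 26.6 ee [ 0.6049 -0.3192  0.0899] grip 0.373 F [-0.8 -0.8 -1.3] delta cm [-0.15  0.05 -4.49] rot [ 0.003  0.006 -0.001]
```

Call:
{"op": "play_rows", "data": {
  "commands": [
    [-0.15, 0.05, -1.3, 0.003, 0.005, 0],
    [0, 0, -1.3, 0, 0, 0],
    [0, 0, -1, 0, 0, 0],
    [0, 0, 0, 0, 0, 0],
    [0, 0, 0, 0, 0, 0]
  ]
}}

```text
time: 27.22
ee_pos: [0.6032, -0.3189, 0.0515]
tool_rot: [0.703, 0.083, -0.702, 0.083]
force: [0.4, 0.9, -1.6]
grip_width: 0.377
```

```bash
python3 go.py .6034 -.3187 .045;python3 - <<'E'
from h import *
from workcell import robot
s,c=wrist(robot,"w20")
E
```

```text
t 27.23 ee [ 0.6032 -0.3189  0.0515] grip 0.377 F [ 0.4  0.9 -1.6] delta cm [ 0.02  0.02 -0.65] rot [-0.     0.001 -0.001]
```

View pics/w20.png

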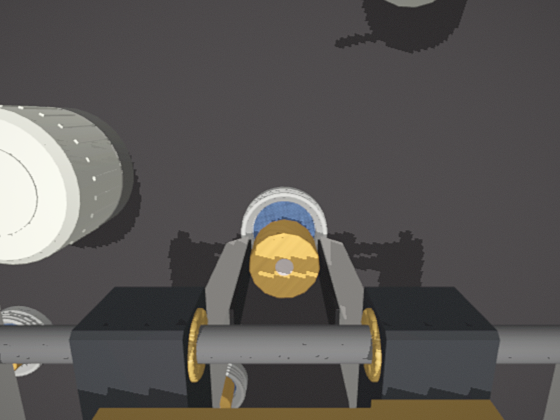

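Call:
{"op": "play_rows", "data": {
  "commands": [
    [0, 0, -0.9, 0, 0, 0],
    [0, 0, -0.8, 0, 0, 0],
    [0, 0, -0.6, 0, 0, 0],
    [0, 0, -0.4, 0, 0, 0],
    [0, 0, 0, 0, 0, 0]
  ]
}}

```text
time: 27.9
ee_pos: [0.6033, -0.319, 0.023]
tool_rot: [0.703, 0.083, -0.702, 0.083]
force: [-0.5, -0.1, -1.9]
grip_width: 0.373
```

```bash
python3 go.py .6034 -.3187 .0207
```

```text
t 27.9 ee [ 0.6033 -0.319   0.023 ] grip 0.373 F [-0.5 -0.1 -1.9] delta cm [ 0.01  0.03 -0.23] rot [-0.     0.001 -0.001]
```

Call:
{"op": "play_rows", "data": {
  "commands": [
    [0, 0, -0.2, 0, 0, 0],
    [0, 0, -0.1, 0, 0, 0],
    [0, 0, 0, 0, 0, 0]
  ]
}}

```text
time: 28.28
ee_pos: [0.6038, -0.3192, 0.021]
tool_rot: [0.703, 0.083, -0.701, 0.083]
force: [-0.3, -0.3, -1.5]
grip_width: 0.378
```

```bash
python3 go.py .6034 -.3187 .0207
```

```text
t 28.27 ee [ 0.6038 -0.3192  0.021 ] grip 0.378 F [-0.3 -0.3 -1.5] delta cm [-0.04  0.05 -0.03] rot [ 0.     0.002 -0.001]
```

Just about on the floor; one more millimetre down, then release.

Call:
{"op": "play_rows", "data": {
  "commands": [
    [0, 0, -0.1, 0, 0, 0],
    [0, 0, 0, 0, 0, 0]
  ]
}}

```text
time: 28.52
ee_pos: [0.604, -0.3193, 0.0209]
tool_rot: [0.703, 0.082, -0.701, 0.083]
force: [0.4, -0.0, -1.6]
grip_width: 0.374
```

Call:
{"op": "play_rows", "data": {
  "commands": [
    [0, 0, 0, 0, 0, 0],
    [0, 0, 0, 0, 0, 0],
    [0, 0, 0, 0, 0, 0]
  ],
  "fingers": 0.1
}}

```text
time: 28.9
ee_pos: [0.6046, -0.3197, 0.0209]
tool_rot: [0.704, 0.082, -0.701, 0.083]
force: [0.6, -0.4, 0.2]
grip_width: 0.551
```

Call:
{"op": "play_rows", "data": {
  "commands": [
    [0, 0, 0.8, 0, 0, 0],
    [0, 0, 2, 0, 0, 0],
    [0, 0, 5, 0, 0, 0],
    [0, 0, 5, 0, 0, 0],
    [0, 0, 0, 0, 0, 0]
  ]
}}

```text
time: 29.52
ee_pos: [0.6054, -0.3201, 0.1578]
tool_rot: [0.705, 0.081, -0.7, 0.084]
force: [0.2, -0.4, -1.2]
grip_width: 0.552
```

```bash
python3 go.py .5537 .282 .19;python3 - <<'E'
from h import *
from workcell import robot
s,c=wrist(robot,"w21")
p=(.603,-.319)
for _ in range(3): p,r=caserim(c,p,.056)
print(p,r)
print(topdisk(c,.034,.036,p))
E
```

```text
t 29.52 ee [ 0.6054 -0.3201  0.1578] grip 0.552 F [ 0.2 -0.4 -1.2] delta cm [-5.17 60.21  3.22] rot [ 0.003  0.008 -0.001]
[ 0.6032626  -0.31948681] 0.028148724555419214
(array([ 0.6037, -0.321 ]), 0.0363, array([ 0.6037, -0.3203]))
```

View pics/w21.png

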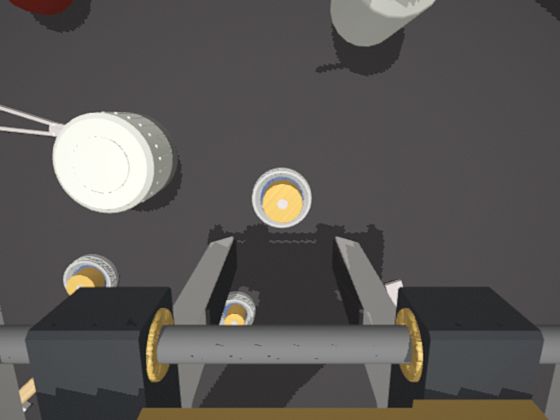

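200 g is seated at (282,200). Last is the 500 g weight.

Call:
{"op": "play_rows", "data": {
  "commands": [
    [-0.3, 4.5, 2, 0, 0, 0],
    [-0.5, 5.5, 1.5, 0, 0, 0],
    [-0.5, 5.8, 0, 0, 0, 0],
    [-0.5, 5.8, 0, 0, 0, 0],
    [-0.5, 5.8, 0, 0, 0, 0],
    [-0.5, 5.8, 0, 0, 0, 0],
    [-0.5, 5.8, 0, 0, 0, 0],
    [-0.5, 5.8, 0, 0, 0, 0],
    [-0.5, 5.8, 0, 0, 0, 0],
    [-0.4, 5.5, 0, 0, 0, 0]
  ],
  "fingers": 0.4
}}

```text
time: 30.82
ee_pos: [0.5447, 0.2515, 0.1841]
tool_rot: [-0.698, -0.078, 0.707, -0.08]
force: [0.7, -0.2, -0.1]
grip_width: 0.701
```

```bash
python3 go.py .5537 .282 .14
```

```text
t 30.82 ee [0.5447 0.2515 0.1841] grip 0.701 F [ 0.7 -0.2 -0.1] delta cm [ 0.9   3.05 -4.41] rot [ 0.005 -0.011  0.01 ]
```

Call:
{"op": "play_rows", "data": {
  "commands": [
    [0.8, 2.6, 0, 0.005, -0.011, 0.01],
    [0, 0, -1.5, 0, 0, 0],
    [0, 0, -2, 0, 0, 0],
    [0, 0, 0, 0, 0, 0],
    [0, 0, 0, 0, 0, 0]
  ]
}}

```text
time: 31.45
ee_pos: [0.5471, 0.2778, 0.1429]
tool_rot: [-0.698, -0.083, 0.706, -0.086]
force: [0.3, 0.6, 0.8]
grip_width: 0.7
```

```bash
python3 go.py .5537 .282 .14;python3 - <<'E'
from h import *
from workcell import robot
s,c=wrist(robot,"w22")
print(topdisk(c,.113,.046,(.5531,.2813)))
E
```

```text
t 31.45 ee [0.5471 0.2778 0.1429] grip 0.7 F [0.3 0.6 0.8] delta cm [ 0.66  0.42 -0.29] rot [ 0.005 -0.01  -0.005]
(array([0.5531, 0.2812]), 0.0468, array([0.553 , 0.2814]))
```

View pics/w22.png

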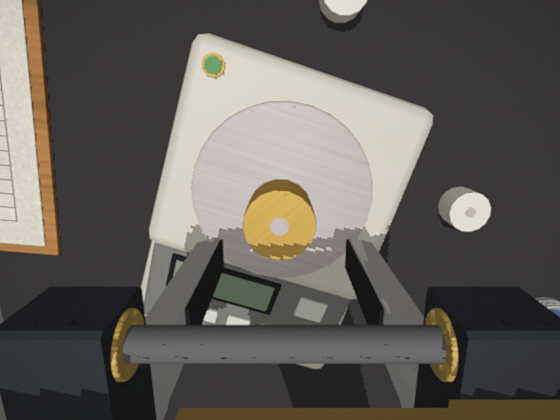

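Call:
{"op": "play_rows", "data": {
  "commands": [
    [0.6, 0.4, 0, 0.005, -0.01, -0.005],
    [0, 0, 0, 0, 0, 0],
    [0, 0, 0, 0, 0, 0]
  ]
}}

```text
time: 31.88
ee_pos: [0.5546, 0.2813, 0.1443]
tool_rot: [0.703, 0.082, -0.701, 0.081]
force: [-0.5, -0.3, -0.6]
grip_width: 0.705
```

```bash
python3 go.py .5537 .282 .09
```

```text
t 31.88 ee [0.5546 0.2813 0.1443] grip 0.705 F [-0.5 -0.3 -0.6] delta cm [-0.09  0.07 -5.43] rot [-0.001  0.003  0.002]
```

Call:
{"op": "play_rows", "data": {
  "commands": [
    [-0.05, 0.07, -1.2, 0, 0.003, 0],
    [0, 0, -1.5, 0, 0, 0],
    [0, 0, -1.3, 0, 0, 0],
    [0, 0, -0.5, 0, 0, 0],
    [0, 0, 0, 0, 0, 0],
    [0, 0, 0, 0, 0, 0]
  ]
}}

```text
time: 32.62
ee_pos: [0.5532, 0.2818, 0.0951]
tool_rot: [-0.702, -0.082, 0.703, -0.082]
force: [-0.3, -0.3, -0.2]
grip_width: 0.696
```

```bash
python3 go.py .5537 .282 .09
```

```text
t 32.62 ee [0.5532 0.2818 0.0951] grip 0.696 F [-0.3 -0.3 -0.2] delta cm [ 0.05  0.02 -0.51] rot [-0.    -0.002  0.002]
```

Call:
{"op": "play_rows", "data": {
  "commands": [
    [0.05, 0, -0.4, 0, -0.002, 0],
    [0, 0, 0, 0, 0, 0]
  ]
}}

```text
time: 32.88
ee_pos: [0.5542, 0.2821, 0.0916]
tool_rot: [0.703, 0.082, -0.702, 0.082]
force: [-0.3, 0.9, -0.4]
grip_width: 0.699
```

Call:
{"op": "play_rows", "data": {
  "commands": [
    [0, 0, 0, 0, 0, 0],
    [0, 0, 0, 0, 0, 0],
    [0, 0, 0, 0, 0, 0],
    [0, 0, 0, 0, 0, 0],
    [0, 0, 0, 0, 0, 0]
  ],
  "fingers": -1
}}

```text
time: 33.5
ee_pos: [0.5545, 0.2824, 0.092]
tool_rot: [0.703, 0.082, -0.702, 0.081]
force: [-0.3, 0.2, -1.0]
grip_width: 0.486
```

```bash
python3 go.py .5537 .282 .09
```

```text
t 33.5 ee [0.5545 0.2824 0.092 ] grip 0.486 F [-0.3  0.2 -1. ] delta cm [-0.08 -0.04 -0.2 ] rot [-0.001  0.002  0.002]
```

Call:
{"op": "play_rows", "data": {
  "commands": [
    [0, 0, 0.6, 0, 0, 0],
    [0, 0, 1.5, 0, 0, 0],
    [0, 0, 3, 0, 0, 0],
    [0, 0, 3, 0, 0, 0],
    [0, 0, 0, 0, 0, 0]
  ]
}}

```text
time: 34.12
ee_pos: [0.5523, 0.2809, 0.1754]
tool_rot: [-0.702, -0.082, 0.703, -0.082]
force: [0.2, 0.2, -5.3]
grip_width: 0.481
```

```bash
python3 go.py .4748 -.010 .18;python3 - <<'E'
from h import *
from workcell import robot
s,c=wrist(robot,"w23")
E
```

```text
t 34.12 ee [0.5523 0.2809 0.1754] grip 0.481 F [ 0.2  0.2 -5.3] delta cm [ -7.75 -29.09   0.46] rot [ 0.001 -0.002  0.002]
```

View pics/w23.png

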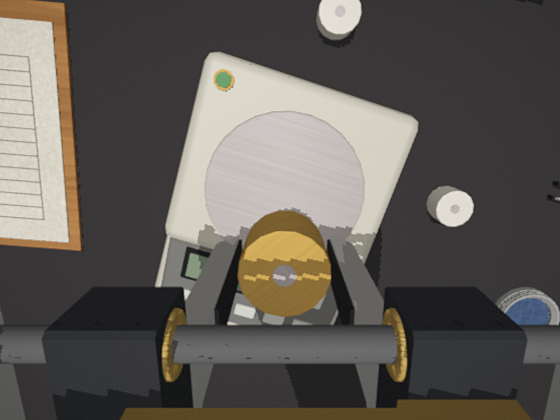

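Call:
{"op": "play_rows", "data": {
  "commands": [
    [-0.7, -2.5, 1, 0, 0, 0],
    [-1.3, -4.5, 0.5, 0, 0, 0],
    [-1.5, -5, 0, 0, 0, 0],
    [-1.5, -5, 0, 0, 0, 0],
    [-1.3, -4.5, 0, 0, 0, 0],
    [-0.6, -3, 0, 0, 0, 0],
    [0, -1.5, 0, 0, 0, 0],
    [0, 0, 0, 0, 0, 0]
  ]
}}

```text
time: 35.17
ee_pos: [0.4714, 0.013, 0.1798]
tool_rot: [-0.694, -0.082, 0.71, -0.084]
force: [-0.2, 1.2, -4.7]
grip_width: 0.488
```

```bash
python3 go.py .4755 -.0095 .12;python3 - <<'E'
from h import *
from workcell import robot
s,c=wrist(robot,"w24")
p=(.474,-.0107)
for _ in range(3): p,r=caserim(c,p,.066)
print(p,r)
E
```

```text
t 35.17 ee [0.4714 0.013  0.1798] grip 0.488 F [-0.2  1.2 -4.7] delta cm [ 0.41 -2.25 -5.98] rot [ 0.006 -0.021 -0.   ]
[ 0.47416876 -0.0094131 ] 0.032994161546705224
```

View pics/w24.png

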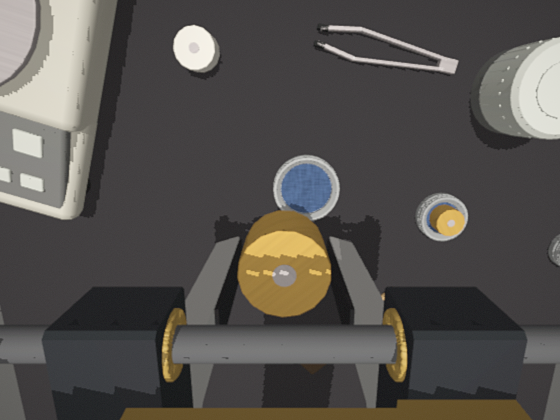

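Call:
{"op": "play_rows", "data": {
  "commands": [
    [0.3, -2.1, 0, 0.006, -0.021, 0],
    [0, 0, -2, 0, 0, 0],
    [0, 0, -2.5, 0, 0, 0],
    [0, 0, -1, 0, 0, 0],
    [0, 0, 0, 0, 0, 0],
    [0, 0, 0, 0, 0, 0]
  ]
}}

```text
time: 35.98
ee_pos: [0.4788, 0.0029, 0.1236]
tool_rot: [0.703, 0.09, -0.7, 0.086]
force: [-1.0, -0.8, -4.9]
grip_width: 0.483
```

```bash
python3 go.py .4755 -.0092 .06;python3 - <<'E'
from h import *
from workcell import robot
s,c=wrist(robot,"w25")
p=(.474,-.0102)
for _ in range(3): p,r=caserim(c,p,.066)
print(p,r)
E
```

```text
t 35.98 ee [0.4788 0.0029 0.1236] grip 0.483 F [-1.  -0.8 -4.9] delta cm [-0.33 -1.21 -6.36] rot [-0.006  0.004 -0.016]
[ 0.47436398 -0.00950683] 0.03310913652874883
```

View pics/w25.png

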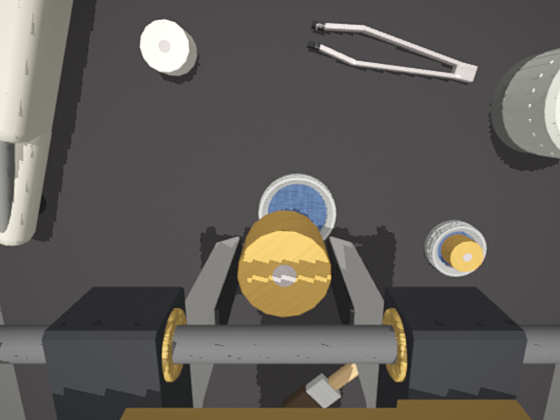

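Call:
{"op": "play_rows", "data": {
  "commands": [
    [-0.3, -1.2, -0.5, -0.006, 0.004, -0.015],
    [0, 0, -1.5, 0, 0, 0],
    [0, 0, -1.5, 0, 0, 0],
    [0, 0, 0, 0, 0, 0],
    [0, 0, 0, 0, 0, 0]
  ]
}}

```text
time: 36.65
ee_pos: [0.4771, -0.0131, 0.0899]
tool_rot: [0.704, 0.08, -0.701, 0.082]
force: [0.4, 0.3, -5.2]
grip_width: 0.484
```

```bash
python3 go.py .4757 -.0089 .05
```

```text
t 36.65 ee [ 0.4771 -0.0131  0.0899] grip 0.484 F [ 0.4  0.3 -5.2] delta cm [-0.14  0.42 -3.99] rot [0.002 0.005 0.005]
```

Call:
{"op": "play_rows", "data": {
  "commands": [
    [-0.14, 0.42, -1, 0.002, 0.005, 0.005],
    [0, 0, -1.5, 0, 0, 0],
    [0, 0, -1, 0, 0, 0],
    [0, 0, 0, 0, 0, 0],
    [0, 0, 0, 0, 0, 0]
  ]
}}

```text
time: 37.28
ee_pos: [0.477, -0.0082, 0.0544]
tool_rot: [0.703, 0.083, -0.701, 0.083]
force: [-0.4, -0.3, -4.8]
grip_width: 0.483
```

```bash
python3 go.py .4757 -.0089 .05;python3 - <<'E'
from h import *
from workcell import robot
s,c=wrist(robot,"w26")
E
```

```text
t 37.27 ee [ 0.477  -0.0082  0.0544] grip 0.483 F [-0.4 -0.3 -4.8] delta cm [-0.13 -0.07 -0.44] rot [-0.001  0.003 -0.001]
```

View pics/w26.png

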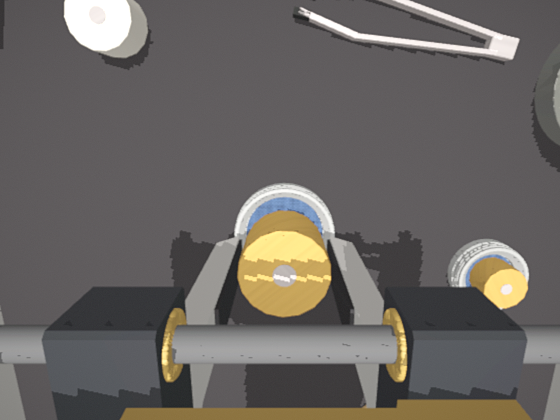

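Call:
{"op": "play_rows", "data": {
  "commands": [
    [-0.13, -0.06, -0.6, 0, 0.003, 0],
    [0, 0, -0.4, 0, 0, 0],
    [0, 0, 0, 0, 0, 0]
  ]
}}

```text
time: 37.7
ee_pos: [0.4762, -0.0088, 0.0444]
tool_rot: [0.703, 0.083, -0.702, 0.083]
force: [-0.8, 0.9, -4.3]
grip_width: 0.487
```

```bash
python3 go.py .4757 -.0089 .026
```

```text
t 37.7 ee [ 0.4762 -0.0088  0.0444] grip 0.487 F [-0.8  0.9 -4.3] delta cm [-0.05 -0.01 -1.84] rot [-0.001  0.001 -0.001]
```

Call:
{"op": "play_rows", "data": {
  "commands": [
    [-0.05, 0, -0.6, 0, 0, 0],
    [0, 0, -0.5, 0, 0, 0],
    [0, 0, -0.4, 0, 0, 0],
    [0, 0, 0, 0, 0, 0]
  ]
}}

```text
time: 38.2
ee_pos: [0.4756, -0.0088, 0.0282]
tool_rot: [0.703, 0.083, -0.702, 0.083]
force: [0.4, 0.8, -4.3]
grip_width: 0.485
```

```bash
python3 go.py .4757 -.0089 .026
```

```text
t 38.2 ee [ 0.4756 -0.0088  0.0282] grip 0.485 F [ 0.4  0.8 -4.3] delta cm [ 0.01 -0.01 -0.22] rot [-0.001  0.001 -0.001]
```

Call:
{"op": "play_rows", "data": {
  "commands": [
    [0, 0, -0.15, 0, 0, 0],
    [0, 0, -0.1, 0, 0, 0],
    [0, 0, 0, 0, 0, 0]
  ]
}}

```text
time: 38.58
ee_pos: [0.4759, -0.0088, 0.026]
tool_rot: [0.703, 0.083, -0.702, 0.083]
force: [-0.3, -0.4, -4.5]
grip_width: 0.481
```

```bash
python3 go.py .4757 -.0089 .026
```

```text
t 38.58 ee [ 0.4759 -0.0088  0.026 ] grip 0.481 F [-0.3 -0.4 -4.5] delta cm [-0.02 -0.01 -0.  ] rot [-0.001  0.001 -0.001]
```

Force still shows the full weight, so it's not down yet. I'll go down in small steps.

Call:
{"op": "play_rows", "data": {
  "commands": [
    [0, 0, -0.1, 0, 0, 0],
    [0, 0, 0, 0, 0, 0]
  ]
}}

```text
time: 38.83
ee_pos: [0.4761, -0.0088, 0.0261]
tool_rot: [0.703, 0.083, -0.701, 0.083]
force: [-0.5, -0.0, -4.3]
grip_width: 0.483
```

Call:
{"op": "play_rows", "data": {
  "commands": [
    [0, 0, -0.1, 0, 0, 0],
    [0, 0, 0, 0, 0, 0]
  ]
}}

```text
time: 39.08
ee_pos: [0.4763, -0.0088, 0.026]
tool_rot: [0.703, 0.083, -0.701, 0.083]
force: [0.1, -0.1, -4.8]
grip_width: 0.486
```

Call:
{"op": "play_rows", "data": {
  "commands": [
    [-0.03, 0, -0.2, 0, 0, 0]
  ]
}}

```text
time: 39.2
ee_pos: [0.4765, -0.0088, 0.0258]
tool_rot: [0.704, 0.083, -0.701, 0.083]
force: [-7.0, 1.0, 41.4]
grip_width: 0.485
```

Call:
{"op": "play_rows", "data": {
  "commands": [
    [0, 0, -0.15, 0, 0, 0]
  ]
}}

```text
time: 39.33
ee_pos: [0.4765, -0.0088, 0.0259]
tool_rot: [0.704, 0.083, -0.7, 0.083]
force: [-4.3, 0.5, 19.2]
grip_width: 0.485
```

Firm contact at the expected seat height (tip 0.026). Relax and release.

Call:
{"op": "play_rows", "data": {
  "commands": [
    [0, 0, 0.05, 0, 0, 0],
    [0, 0, 0, 0, 0, 0]
  ]
}}

```text
time: 39.58
ee_pos: [0.4768, -0.0088, 0.0264]
tool_rot: [0.704, 0.083, -0.7, 0.083]
force: [-0.4, 0.3, -5.0]
grip_width: 0.483
```

Call:
{"op": "play_rows", "data": {
  "commands": [
    [0, 0, 0, 0, 0, 0],
    [0, 0, 0, 0, 0, 0],
    [0, 0, 0, 0, 0, 0]
  ],
  "fingers": 0.35
}}

```text
time: 39.95
ee_pos: [0.4777, -0.0088, 0.0262]
tool_rot: [0.705, 0.083, -0.7, 0.083]
force: [0.5, 0.3, 1.1]
grip_width: 0.672
```

Call:
{"op": "play_rows", "data": {
  "commands": [
    [0, 0, 0.8, 0, 0, 0],
    [0, 0, 2, 0, 0, 0],
    [0, 0, 5, 0, 0, 0],
    [0, 0, 5, 0, 0, 0],
    [0, 0, 5, 0, 0, 0],
    [0, 0, 0, 0, 0, 0]
  ]
}}

```text
time: 40.7
ee_pos: [0.4772, -0.0088, 0.2121]
tool_rot: [0.705, 0.083, -0.699, 0.083]
force: [0.2, 0.8, -0.2]
grip_width: 0.676
```

```bash
python3 go.py .5 -.1 .2;python3 - <<'E'
from h import *
from workcell import robot
s,c=wrist(robot,"w27")
for n in("top","scene"):
    k=robot.camera(n);np.savez(f"pics/{n}1.npz",**k);cv2.imwrite(f"pics/{n}1.png",k["img"][:,:,::-1])
for p,D,z,d in(((.474,-.0102),.066,.047,.046),((.603,-.319),.056,.034,.036),((.477,-.153),.048,.029,.028),((.474,-.301),.04,.029,.02)):
    try:
        for _ in range(3): p,r=caserim(c,p,D)
        W=cloud(c);q=topdisk(c,z,d,p)
        k=load("top1");Wt=cloud(k);t=topdisk(k,z,d,p)
        m=np.hypot(Wt[...,0]-t[0][0],Wt[...,1]-t[0][1])<d/2-.004
        print(p.round(4),r.round(4),q,"top",t,"z med top",np.median(Wt[m][:,2]).round(4),len(Wt[m]))
    except Exception as e: print(e)
k=load("top1");k0=load("top0")
for a in(k0,k):
    W=cloud(a);m=(abs(W[...,2]-.068)<.004)&(np.hypot(W[...,0]-.608,W[...,1]+.177)<.06);print("closed",np.median(W[m],0).round(4),m.sum())
E
```

```text
t 40.7 ee [ 0.4772 -0.0088  0.2121] grip 0.676 F [ 0.2  0.8 -0.2] delta cm [ 2.28 -9.12 -1.21] rot [-0.001  0.009 -0.001]
max() iterable argument is empty
max() iterable argument is empty
[ 0.4776 -0.1512] 0.0249 (array([ 0.4775, -0.1527]), 0.0287, array([ 0.4775, -0.1525])) top (array([ 0.4758, -0.1518]), 0.0269, array([ 0.4755, -0.1516])) z med top 0.0276 53
[ 0.4739 -0.3014] 0.0208 (array([ 0.4752, -0.3014]), 0.0232, array([ 0.4747, -0.3014])) top (array([ 0.4729, -0.3004]), 0.0197, array([ 0.4723, -0.3006])) z med top 0.0277 18
closed [ 0.6064 -0.1756  0.0671] 700
closed [ 0.6067 -0.1755  0.0671] 694
```

View pics/w27.png

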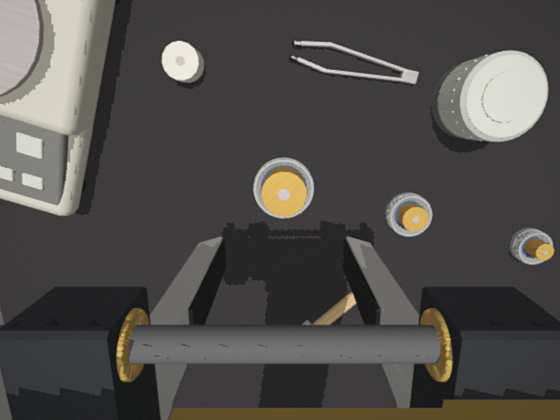

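View pics/scene1.png

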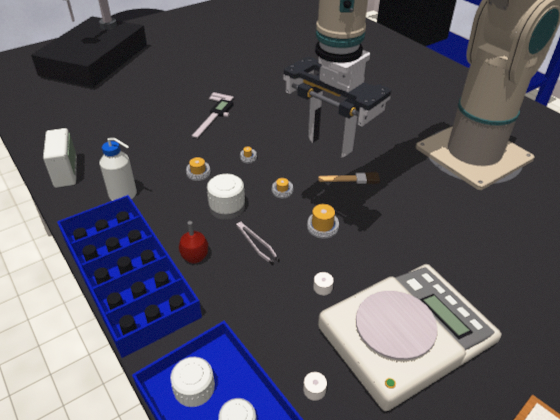

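The scene view shows the four brass weights in their cases at (323,220), (283,187), (248,154) and (198,168). The pan is empty and the closed case hasn't moved. Next, a height check on the 500 g and 200 g weights.

Run:
```python
from h import *
for n in("scene1","w27"):
    k=load(n);W=cloud(k)
    for nm,p,z,d in(("500",(.4745,-.0098),.047,.046),("200",(.6033,-.3195),.034,.036),("100",(.4772,-.153),.029,.028),("50",(.4745,-.301),.029,.02)):
        hsv=cv2.cvtColor(k["img"],cv2.COLOR_RGB2HSV)
        m=(np.hypot(W[...,0]-p[0],W[...,1]-p[1])<d/2-.003)&(W[...,2]>.01)&(W[...,2]<.08)
        if m.sum()<5: continue
        try:t=topdisk(k,z,d,p)
        except Exception: t=None
        Q=W[m];A=np.c_[Q[:,:2]-Q[:,:2].mean(0),np.ones(len(Q))];a=np.linalg.lstsq(A,Q[:,2],rcond=None)[0]
        print(n,nm,"z med",np.median(Q[:,2]).round(4),"want",z,"slope",a[:2].round(3),m.sum(),t)
        
k=load("w27");p=(.474,-.0098)
for _ in range(3): p,r=caserim(k,p,.066)
print(p,r)
```

```text
scene1 500 z med 0.0457 want 0.047 slope [-0.08  -0.015] 210 (array([ 0.4753, -0.005 ]), 0.0481, array([ 0.4753, -0.0053]))
scene1 200 z med 0.0321 want 0.034 slope [-0.154 -0.061] 91 (array([ 0.6033, -0.3127]), 0.04, array([ 0.6028, -0.3138]))
scene1 100 z med 0.0274 want 0.029 slope [-0.104 -0.029] 50 (array([ 0.4775, -0.1474]), 0.029, array([ 0.4774, -0.1474]))
scene1 50 z med 0.0272 want 0.029 slope [-0.647  0.021] 19 (array([ 0.4759, -0.2966]), 0.0224, array([ 0.4752, -0.2962]))
w27 500 z med 0.0477 want 0.047 slope [-0.003 -0.003] 1242 (array([ 0.4756, -0.0104]), 0.0462, array([ 0.4756, -0.0099]))
w27 100 z med 0.0299 want 0.029 slope [0.002 0.01 ] 323 (array([ 0.4775, -0.1527]), 0.0287, array([ 0.4775, -0.1525]))
w27 50 z med 0.0298 want 0.029 slope [-0.047 -0.306] 127 (array([ 0.4752, -0.3014]), 0.0232, array([ 0.4747, -0.3014]))
[ 0.47421547 -0.00970755] 0.03305062254263507
```

```bash
python3 -c "
from workcell import robot
print(robot.hand_in())"
```

```text
the job is handed in; nothing more can be done
None
```

I moved the 50, 100, 200 and 500 g weights off the pan one at a time, top down, lowered each into its own open case and released it. The job was handed in at about 41 s.

**Last checks:**
- **Position:** all four weights sit within about 2 mm of their case centres in the wrist view.
- **Height:** the tops of the 500, 100 and 50 g weights read within 1 mm of fully seated there. The 200 g weight was out of that last wrist view. The scene camera puts its top 1.9 mm low, and it reads the other three 1.3–1.8 mm low as well, so I count it as seated.
- **Upright:** the wrist view fits the 500 g and 100 g tops as level. The scene-view tilt fits, and the one for the 50 g weight in either view, gave false slopes because they picked up edge pixels; in the pictures all four stand upright.
- **Surroundings:** the closed case moved less than 1 mm, the pan is empty, and the gripper ended open and clear of everything.

**Contact force:** setting down the 500 g weight gave a brief wrist force of about 41 N. The fingers still held the weight while it pressed on its well floor, and the force was relaxed before release.

**Disagreement:** the cameras differed by 2–5 mm in absolute position, so I used the wrist camera throughout.

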